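# Clear up the stockroom's lunch hob

## Robot

A 7-joint arm with a two-finger parallel gripper is mounted at the origin on the work surface. World frame = base frame: x ahead of the robot, y to its left, z up, the work surface at z = 0. Lengths are in m, angles in rad, forces in N, time in s.
With the tool pointing down it reaches from about 0.4 to 0.875 m from the base axis. Payload 4.4 kg.
Tool frame: the origin (TCP) lies at the very end of the fingers, on their centre line; the grasp point (between the pads) lies 19 mm behind it (ctrl.grip_point_offset is the z of the grasp point in the tool frame, in m); z points along the fingers, y is the line along which they close (so a half turn about z gives the same grasp; the last joint's range is limited). The gripper opens to 85 mm and grips with 20 to 120 N. Pads are 22 mm wide; open, the fingers measure 114 mm over their backs; the gripper's body (76 mm by 85 mm) begins 54 mm behind the grasp point. The pads swing forward as they close: fully open they stand 13 mm farther back than shut.
Start: joints at [-1.321, 0.628, 0.038, 1.517, -0.027, 0.996, -0.02], TCP at [0.202, 0.618, 0.231] pointing down, gripper open.
Joint ranges: [-3.06, 3.06], [-0.37, 2.12], [-1.25, 1.32], [0.18, 2.47], [-1.1, 4.24], [0.23, 1.98], [-2.94, 2.94]. Speed limits (rad/s): [2.57, 2.57, 3.14, 3.14, 3.14, 3.14, 3.14].

## Interface

Orientations are given as a unit quaternion [w, x, y, z].
In Python, from rig import ctrl gives the robot as it stands.
- The arm moves only by the tool move_arm, never from a script. Its argument "steps" is text: rows parted by semicolons, each of 7 numbers parted by spaces: the finger opening in mm, from 0 to 85.4, then the shift along the tool's x, y, z in units of 50 mm (1.0 is 50 mm), then the turn, a rotation vector about the tool's x, y, z in units of 6 degrees (1.0 is 6 degrees). A call has 1 to 12 rows; each row is the pose to reach, as a shift and turn from the pose commanded when the call began, along the tool's axes at that moment; what a row does not reach only later rows make up. A row lasts 1/10 s, in which the tool goes at most 50 mm and 8.59 degrees, less where a joint would pass 70% of its speed; a pose out of reach is approached as far as the arm can. A call with a gripper value outside its range is refused whole. The fingers move at their own pace and stop on an object; the grip force is fixed at half the most. Time passes only in rows, so rows that repeat a pose let the fingers close. It gives the time, the measured TCP pose, the force, the opening and the grip force at its end, in the units of the state.
- ctrl.get_state(): the state, without advancing time (a new reading comes with each control period).
- ctrl.get_image(name): name is "scene" or "top" or "wrist"; returns a dict with "frame" (400x640x3 uint8, red, green, blue), "fx", "fy", "cx", "cy" (pixels), "T" (4x4, takes a point from camera to world coordinates); the wrist camera has in their place "hand_eye" (4x4, takes a point from camera to tool coordinates, whose origin is the TCP and whose axes are the flange's). Camera axes: x right, y down, z forward; pixel columns grow to the right and rows downward; lengths in m; the calibration is good to about 2 mm. A picture is of the moment at which its call begins: read the wrist's pose just before it. There is no depth.
- ctrl.finish_job(): hands the job in; it is judged then, once.
Trained networks look in a picture, given as the dict that the camera call returned (one of the last four; its "shot" number tells which), for a name from the list of things; names that differ only in an ending like _2 or _b are one class to them, and where a whole thing is asked for, a point or a joint stands for the part that bears it (a point fixed in the world has none). Each returns a list of dicts, best first, with "score" (0 to 1); they miss things now and then, are a little off and sometimes report something else, mostly with a low value. They report only what shows in the picture. A call takes as long as a camera call. They do not tell look-alikes from the thing itself.
- ctrl.recognise(picture, label): "extent" ([left, top, right, bottom] in pixels, round what is visible of it).
- ctrl.landmark_of(picture, label): "at" ([column, row] in pixels: a listed point, or the origin of a listed thing).
The state is a dict: "t": time; "joints": joint angles; "dq": joint speeds; "joint_torque": joint torques, N m; "eef_pos": TCP position; "orientation": TCP orientation; "force": force on the tool from outside, world axes, zero at the start; "wrist_torque": the same for the moment, N m; "opening": finger opening in m; "grip_force": force on a finger pad.
Only numpy, scipy, OpenCV 4.12 (cv2) and the standard library are available. Lean on these libraries where they do the work, as an engineer would, in place of code of your own. Each camera call takes 0.05 s, during which the arm holds its last target. There are 200 camera calls.

## Task

Lunch is over and the packing bench is needed again: leaving both pans standing in the middle of their hob plates, swing their handles in so that each points straight to the back of the hob, clear of the other pan and of the tray side. Gather all the tumblers on the bench into one upright stack in the middle of the round tray, each nested fully down in the one below. Do not tip or lift the pans, and leave the bottle, the tape roll and the carton where they are.

Things in the scene. Friction and masses are not known exactly. Their poses are not given: they have to be found in the camera images.
- hob: White table-top electric hob, 260 mm deep (x) x 480 mm wide (y), top 70 mm above the bench; it stays put. Origin on the bench under its middle; +x points to its BACK (low steel lip, away from the robot), -x to its front with the two black knobs. Two dark cast plates stand 11 mm proud of it.
- plate_left (a point): Centre of the top of the hob's left plate (dia 155 mm, 81 mm above the bench), at x 0, y +115 mm in the hob's frame. The milk pan belongs here.
- plate_right (a point): Centre of the top of the hob's right plate (dia 185 mm, 81 mm above the bench), at x 0, y -115 mm in the hob's frame. The saucepan belongs here.
- saucepan: Aluminium saucepan, 150 mm dia, 80 mm high, about 0.6 kg, loose on the right plate. Origin at the centre of its underside. Its one handle, a straight level black bar 20 mm wide, 15 mm thick, runs along +x from 75 mm (thinner steel neck up to 95 mm) to 210 mm out, centreline 62 mm above the underside. Pinched from above, it slides and turns the pan on the plate.
- saucepan_end (a point): Outer end of the saucepan's handle, on its centreline, 210 mm from the pan's axis and 62 mm above its underside.
- milk_pan: Smaller aluminium milk pan, 120 mm dia, 62 mm high, about 0.4 kg, loose on the left plate. Origin at the centre of its underside. Its one handle, a straight level black bar 20 mm wide, 15 mm thick, runs along +x from 60 mm (thinner steel neck up to 80 mm) to 190 mm out, centreline 48 mm above the underside.
- milk_pan_end (a point): Outer end of the milk pan's handle, on its centreline, 190 mm from the pan's axis and 48 mm above its underside.
- tray: Small round tin tray, 160 mm dia, with a 12 mm high rim; its floor is 3 mm thick, flat over 145 mm dia; it stays put. Origin at the centre of its underside, on the bench.
- tumbler1: One of up to six identical tapered stacking tumblers, plain aluminium, upright on the bench: 85 mm high, 66 mm dia at the rim, 38 mm at the foot, wall 2 mm, 0.08 kg. Origin at the centre of its underside, +z to the open mouth. Another tumbler let down into it stands on three inner ribs, its foot 28 mm above this one's, with about 2 mm of play. May be absent.
- tumbler2: One of up to six identical tapered stacking tumblers, plain aluminium, upright on the bench: 85 mm high, 66 mm dia at the rim, 38 mm at the foot, wall 2 mm, 0.08 kg. Origin at the centre of its underside, +z to the open mouth. Another tumbler let down into it stands on three inner ribs, its foot 28 mm above this one's, with about 2 mm of play. May be absent.
- tumbler3: One of up to six identical tapered stacking tumblers, plain aluminium, upright on the bench: 85 mm high, 66 mm dia at the rim, 38 mm at the foot, wall 2 mm, 0.08 kg. Origin at the centre of its underside, +z to the open mouth. Another tumbler let down into it stands on three inner ribs, its foot 28 mm above this one's, with about 2 mm of play. May be absent.
- tumbler4: One of up to six identical tapered stacking tumblers, plain aluminium, upright on the bench: 85 mm high, 66 mm dia at the rim, 38 mm at the foot, wall 2 mm, 0.08 kg. Origin at the centre of its underside, +z to the open mouth. Another tumbler let down into it stands on three inner ribs, its foot 28 mm above this one's, with about 2 mm of play. May be absent.
- tumbler5: One of up to six identical tapered stacking tumblers, plain aluminium, upright on the bench: 85 mm high, 66 mm dia at the rim, 38 mm at the foot, wall 2 mm, 0.08 kg. Origin at the centre of its underside, +z to the open mouth. Another tumbler let down into it stands on three inner ribs, its foot 28 mm above this one's, with about 2 mm of play. May be absent.
- tumbler6: One of up to six identical tapered stacking tumblers, plain aluminium, upright on the bench: 85 mm high, 66 mm dia at the rim, 38 mm at the foot, wall 2 mm, 0.08 kg. Origin at the centre of its underside, +z to the open mouth. Another tumbler let down into it stands on three inner ribs, its foot 28 mm above this one's, with about 2 mm of play. May be absent.
- oil_bottle: Amber bottle, 64 mm dia, 190 mm high, standing behind the hob's right end. Not part of the job. Origin at the centre of its underside.
- tape_roll: Roll of packing tape lying flat, 104 mm dia, 48 mm high. Not part of the job. Origin at the centre of its underside.
- carton: Closed parts carton, 130 x 170 x 85 mm, left of the hob. Not part of the job. Origin at the centre of its underside.
Things that resemble listed ones, but are neither listed nor needed, are in the scene too. Leave any green or red look-alike of the tumbler2 alone. What is shaped like the tumbler4 but pink or turquoise is not meant.

How it is judged:
By the outcome, as a careful person would: the job done as asked, in the order asked, and still so for the second after the job is handed in, with the robot touching nothing.
Of tumbler1, tumbler2, tumbler3, tumbler4, tumbler5, tumbler6 only 4 to 6 are there at a start; the rules pass over those that are not, and their reading is None.
At some moment in a run one of saucepan, milk_pan may be knocked a few centimetres aside while the robot is not near it.
It also fails if it takes over 210 s, if anything falls off the work surface, if the arm or the gripper's body presses on something with over 40 N, if the wrist force passes 120 N, or if a joint passes its speed limit or range.

## Working session

There is one attempt and no reset: what is moved stays moved. The work goes in short steps, Python scripts to look and compute and a tool call to move; the robot and the scene stay as the last step left them, time stands still between calls to the robot, and variables do not carry over. Pictures are saved under pics/ and viewed, at most 14 in all, crops included, and the job is handed in when it is done.

Besides the shell and the picture viewer there is one more tool, called after "Request:" as name(argument=value, ...) on one line, values as JSON. move_arm: Moves the arm, as the interface text tells. Its arguments: {"type":"object","properties":{"steps":{"type":"string"}},"required":["steps"]}

```bash
ls; mkdir -p pics; cat > h.py <<'E'
import numpy as np, cv2
from scipy.spatial.transform import Rotation as R
from rig import ctrl
def Rq(q): return R.from_quat([q[1],q[2],q[3],q[0]])
def shot(name):
    s=ctrl.get_state(); p=ctrl.get_image(name)
    if name=='wrist':
        T=np.eye(4);T[:3,:3]=Rq(s['orientation']).as_matrix();T[:3,3]=s['eef_pos'];p['T']=T@np.array(p['hand_eye'])
    return p
def ray(p,uv,z):
    T=np.array(p['T']);d=T[:3,:3]@np.array([(uv[0]-p['cx'])/p['fx'],(uv[1]-p['cy'])/p['fy'],1.]);o=T[:3,3]
    return o+d*(z-o[2])/d[2]
def proj(p,X):
    T=np.array(p['T']);c=T[:3,:3].T@(np.array(X)-T[:3,3]);return np.array([p['fx']*c[0]/c[2]+p['cx'],p['fy']*c[1]/c[2]+p['cy']])
def save(p,n,box=None,k=1):
    f=p['frame'][...,::-1]
    if box: f=f[box[1]:box[3],box[0]:box[2]]
    cv2.imwrite(f'pics/{n}.png',cv2.resize(f,None,fx=k,fy=k,interpolation=cv2.INTER_CUBIC))
E
python3 - <<'E'
from h import *
s=ctrl.get_state();print(s['t'],s['eef_pos'],s['orientation'],ctrl.grip_point_offset)
for n in ['top','scene']:
    p=shot(n);save(p,n+'0',None,1.25);print(n,p['fx'],np.round(p['T'],3).tolist())
    zs=dict(hob=0,plate_left=.081,plate_right=.081,saucepan=.081,saucepan_end=.143,milk_pan=.081,milk_pan_end=.129,tray=0,tumbler1=0)
    for l,z in zs.items():
        for d in ctrl.landmark_of(p,l)[:8]:
            if d['score']>.2: print(l,round(d['score'],2),np.round(d['at']),np.round(ray(p,d['at'],z),3))
E
```

```text
pics
0.0 [0.20160446 0.61725151 0.23037281] [-1.56520931e-04  1.57205274e-01  9.87565458e-01 -9.71815396e-04] -0.0187
top 493.2342441099051 [[-0.022, -0.99, 0.141, 0.321], [-1.0, 0.022, 0.001, 0.046], [-0.004, -0.141, -0.99, 1.653], [0.0, 0.0, 0.0, 1.0]]
hob 0.6 [287. 220.] [0.505 0.194 0.   ]
plate_left 0.89 [251. 218.] [0.505 0.304 0.081]
saucepan 0.74 [322. 213.] [0.517 0.075 0.081]
saucepan_end 0.69 [382. 178.] [ 0.613 -0.115  0.143]
milk_pan 0.68 [247. 220.] [0.5   0.316 0.081]
milk_pan 0.61 [254. 218.] [0.505 0.295 0.081]
milk_pan_end 0.94 [271. 165.] [0.666 0.232 0.129]
tray 0.58 [436. 220.] [ 0.494 -0.307  0.   ]
tumbler1 0.84 [476. 205.] [ 0.543 -0.445  0.   ]
tumbler1 0.8 [457. 256.] [ 0.372 -0.37   0.   ]
tumbler1 0.74 [477. 293.] [ 0.251 -0.43   0.   ]
tumbler1 0.73 [430. 174.] [ 0.653 -0.294  0.   ]
tumbler1 0.7 [511. 241.] [ 0.418 -0.553  0.   ]
tumbler1 0.63 [505. 275.] [ 0.307 -0.526  0.   ]
tumbler1 0.59 [416. 258.] [ 0.368 -0.233  0.   ]
tumbler1 0.58 [433. 295.] [ 0.246 -0.284  0.   ]
scene 469.3193518040763 [[0.145, 0.637, -0.757, 1.883], [0.989, -0.085, 0.118, -0
[... 260 characters left out ...]
272. 216.] [ 0.603 -0.116  0.143]
milk_pan 0.76 [380. 206.] [0.523 0.311 0.081]
milk_pan 0.66 [254. 289.] [ 0.879 -0.198  0.081]
milk_pan_end 0.62 [370. 223.] [0.672 0.229 0.129]
tray 0.86 [226. 233.] [ 0.511 -0.297  0.   ]
tray 0.73 [447. 206.] [0.472 0.619 0.   ]
tray 0.33 [211. 211.] [ 0.373 -0.355  0.   ]
tumbler1 0.9 [229. 258.] [ 0.65  -0.284  0.   ]
tumbler1 0.9 [156. 224.] [ 0.42  -0.571  0.   ]
tumbler1 0.85 [212. 212.] [ 0.378 -0.351  0.   ]
tumbler1 0.85 [172. 205.] [ 0.312 -0.516  0.   ]
tumbler1 0.82 [198. 200.] [ 0.29  -0.413  0.   ]
tumbler1 0.81 [188. 241.] [ 0.539 -0.437  0.   ]
tumbler1 0.76 [241. 209.] [ 0.374 -0.232  0.   ]
tumbler1 0.76 [230. 190.] [ 0.238 -0.278  0.   ]
```

View pics/top0.png

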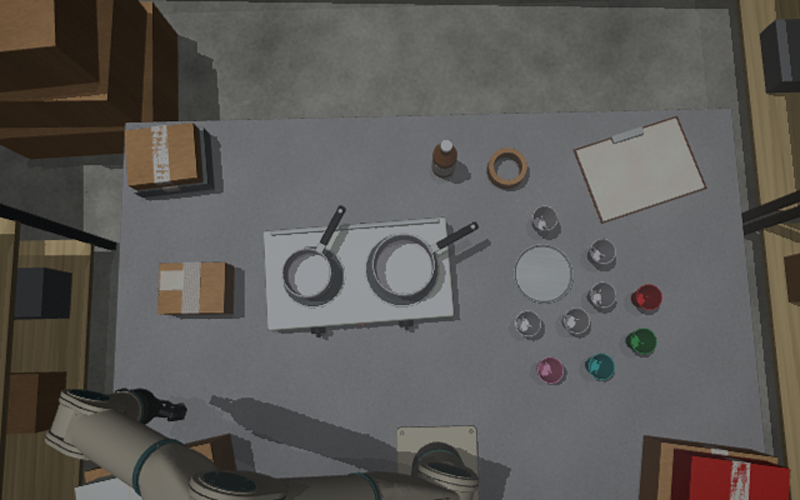

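View pics/scene0.png

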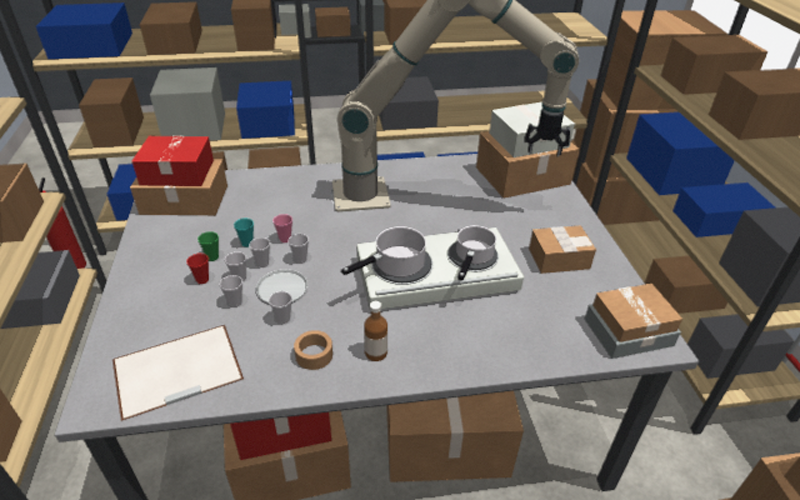

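The top view shows five plain aluminium tumblers, at 640-wide pixels (435,175), (481,202), (481,236), (461,257) and (422,258). The red (518,238), green (513,273), teal (480,293) and pink (440,296) ones are look-alikes. Next I measure the hob, the pans and the tumblers precisely.

```bash
cat > meas.py <<'E'
from h import *
from scipy.optimize import least_squares
def hobfit(p):
    f=p['frame'].astype(int); m=((f.min(2)>150)&(f.max(2)-f.min(2)<40)).astype(np.uint8)
    c=proj(p,[.505,.19,.07]).astype(int); 
    n,lab,st,_=cv2.connectedComponentsWithStats(m)
    sub=lab[c[1]-60:c[1]+60,c[0]-90:c[0]+90]; k=np.bincount(sub[sub>0]).argmax()
    ys,xs=np.where(lab==k); P=np.array([ray(p,(x,y),.07)[:2] for x,y in zip(xs,ys)])
    (cx,cy),(w,h),a=cv2.minAreaRect((P*1000).astype(np.float32)); return st[k],cx,cy,w,h,a
if __name__=='__main__':
    p=shot('top'); print(hobfit(p)); save(p,'hob1',(200,150,400,280),4)
    for l in ['saucepan','milk_pan']:
        print(l,[(np.round(d['extent']),round(d['score'],2)) for d in ctrl.recognise(p,l)[:2]])
    # tumbler outlines
    for d in ctrl.recognise(p,'tumbler1'):
        e=np.array(d['extent']);print('tum',round(d['score'],2),np.round(e))
E
python3 meas.py
```

```text
(array([236, 220,   2,   8,   8], dtype=int32), 489.4232177734375, 353.1176452636719, 23.007036209106445, 2.726653814315796, 8.369332313537598)
saucepan [(array([298., 176., 381., 238.]), 0.58)]
milk_pan [(array([225., 164., 276., 241.]), 0.56)]
tum 0.94 [471. 224. 491. 244.]
tum 0.89 [412. 249. 432. 266.]
tum 0.76 [472. 286. 493. 299.]
tum 0.73 [506. 231. 531. 249.]
tum 0.73 [430. 284. 451. 308.]
tum 0.69 [425. 164. 445. 185.]
tum 0.58 [469. 190. 490. 209.]
tum 0.58 [498. 263. 525. 282.]
tum 0.57 [450. 245. 467. 266.]
tum 0.17 [415. 196. 458. 243.]
```

```bash
cat >> h.py <<'E'
def plan(xyz,yaw=None,q=False):
    """yaw: world angle of tool x (deg); modulo 180 nearest. prints units shift and z-turn"""
    s=ctrl.get_state();M=Rq(s['orientation']).as_matrix();d=M.T@(np.array(xyz)-s['eef_pos'])/.05
    cur=np.degrees(np.arctan2(M[1,0],M[0,0]));t=0
    if yaw is not None: t=-((yaw-cur+90)%180-90)/6
    tilt=np.degrees(np.arccos(-M[2,2]))
    print('shift',np.round(d,2),'turn z',round(t,2),'cur yaw',round(cur,1),'tilt',round(tilt,2),'tcp',np.round(s['eef_pos'],4),'rows>=',round(max(np.linalg.norm(d),abs(t)*6/8.59),1),'j',np.round(s['joints'],2),'F',np.round(s['force'],1),'t',round(s['t'],1))
E
python3 - <<'E'
from h import *
print(np.round(shot('wrist')['hand_eye'],3)); plan([.45,.19,.45],113)
E
```

```text
[[-0.    -0.951 -0.309  0.08 ]
 [ 1.     0.001 -0.003 -0.   ]
 [ 0.003 -0.309  0.951 -0.143]
 [ 0.     0.     0.     1.   ]]
shift [-7.38 -6.59 -4.37] turn z 8.15 cur yaw 161.9 tilt 0.01 tcp [0.2018 0.6179 0.2313] rows>= 10.8 j [-1.32  0.63  0.04  1.52 -0.03  1.   -0.02] F [-1.1 -0.8  0.1] t 1.2
```

```bash
python3 - <<'E'
from h import *
plan([.42,.19,.45],180)
E
```

```text
shift [-6.81 -6.78 -4.37] turn z -3.02 cur yaw 161.9 tilt 0.01 tcp [0.2018 0.6179 0.2313] rows>= 10.6 j [-1.32  0.63  0.04  1.52 -0.03  1.   -0.02] F [-1.1 -0.8  0.1] t 1.2
```

Request:
move_arm(steps="85 -1 -1 -2 0 0 -0.5; 85 -6.8 -6.8 -4.4 0 0 -3; 85 -6.8 -6.8 -4.4 0 0 -3; 85 -6.8 -6.8 -4.4 0 0 -3; 85 -6.8 -6.8 -4.4 0 0 -3; 85 -6.8 -6.8 -4.4 0 0 -3; 85 -6.8 -6.8 -4.4 0 0 -3; 85 -6.8 -6.8 -4.4 0 0 -3; 85 -6.8 -6.8 -4.4 0 0 -3; 85 -6.8 -6.8 -4.4 0 0 -3; 85 -6.8 -6.8 -4.4 0 0 -3; 85 -6.8 -6.8 -4.4 0 0 -3")

```text
t: 2.45
eef_pos: [0.4225, 0.184, 0.4536]
orientation: [0.003, 0.006, 1.0, -0.0]
force: [0.8, 0.4, -0.6]
opening: 0.085
grip_force: 0.0
```

```bash
python3 - <<'E'
from h import *
p=shot('wrist'); plan([.42,.19,.45],180); save(p,'w1',None,1.25); print(p['fx'])
import pickle; pickle.dump(p,open('w1.pkl','wb'))
zs=dict(hob=0,plate_left=.081,plate_right=.081,saucepan=.081,saucepan_end=.143,milk_pan=.081,milk_pan_end=.129)
for l,z in zs.items():
    for d in ctrl.landmark_of(p,l)[:2]:
        print(l,round(d['score'],2),np.round(d['at']),np.round(ray(p,d['at'],z),3))
E
```

```text
shift [0.01 0.06 0.05] turn z -0.07 cur yaw 179.6 tilt 0.15 tcp [0.4207 0.187  0.4524] rows>= 0.1 j [-0.59  0.15  0.13  1.65 -0.02  1.34  1.11] F [0.6 1.2 0.4] t 2.5
287.30753435518966
hob 0.84 [325. 186.] [0.501 0.197 0.   ]
plate_left 0.35 [ 34. 208.] [ 0.516 -0.358  0.081]
saucepan 0.57 [259. 201.] [0.507 0.071 0.081]
saucepan_end 0.67 [152. 266.] [ 0.606 -0.116  0.143]
milk_pan 0.81 [390. 192.] [0.492 0.315 0.081]
milk_pan 0.16 [ 43. 130.] [ 0.372 -0.297  0.081]
milk_pan_end 0.91 [340. 288.] [0.667 0.222 0.129]
```

View pics/w1.png

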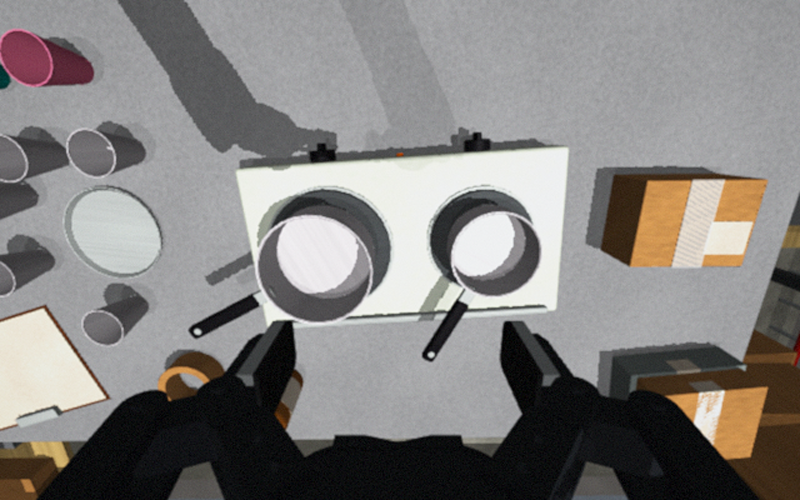

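The wrist view (800-wide px) shows the hob from (238,170) to (568,147) at its front edge, the saucepan rim around (314,267) with its handle end at (192,331), and the milk pan rim around (496,252) with its end at (430,357). I'll fit the hob's edges and the rim circles.

```bash
cat > fit.py <<'E'
from h import *
from scipy.optimize import least_squares
def hob(p,g=(.505,.19,-4)):
    f=p['frame'].astype(float).mean(2); m=f>190
    def W(u,v): return ray(p,(u,v),.07)[:2]
    n,lab,st,_=cv2.connectedComponentsWithStats(m.astype(np.uint8)); 
    # front edge + side edges from white mask, taken in predicted neighbourhoods
    F,S1,S2=[],[],[]
    A=lambda x,y:proj(p,[g[0]+x*np.cos(np.radians(g[2]))-y*np.sin(np.radians(g[2])),g[1]+x*np.sin(np.radians(g[2]))+y*np.cos(np.radians(g[2])),.07])
    def edge(a,b):
        t=np.linspace(0,1,61);q=[a+(b-a)*k for k in t]
        v=cv2.remap(f.astype(np.float32),np.float32([[k[0] for k in q]]),np.float32([[k[1] for k in q]]),cv2.INTER_LINEAR)[0]
        d=np.diff(cv2.GaussianBlur(v[None],(1,1),0)[0]);i=np.argmax(np.convolve(d,np.ones(5),'same'));
        return W(*q[i]),d[max(0,i-3):i+4].sum()
    for y in np.linspace(-.2,.2,30): 
        if min(abs(y-.08),abs(y+.08))>.035: F.append(edge(A(-.17,y),A(-.1,y)))
    for x in np.linspace(-.11,.1,20):
        S1.append(edge(A(x,.28),A(x,.21)));S2.append(edge(A(x,-.28),A(x,-.21)))
    P=[np.array([w for w,s in E if s>25]) for E in (F,S1,S2)]
    def res(q):
        c,s=np.cos(q[2]),np.sin(q[2]);o=[]
        for E,(ax,val) in zip(P,((0,-.13),(1,.24),(1,-.24))):
            d=E-q[:2];l=np.c_[c*d[:,0]+s*d[:,1],-s*d[:,0]+c*d[:,1]];o.append(l[:,ax]-val)
        return np.concatenate(o)
    r=least_squares(res,[g[0],g[1],np.radians(g[2])],loss='soft_l1',f_scale=.002)
    print('hob',np.round(r.x[:2],4),round(np.degrees(r.x[2]),2),'res med',np.median(abs(r.fun)).round(4),[len(e) for e in P])
    q=r.x;c,s=np.cos(q[2]),np.sin(q[2])
    print(' plates L',np.round([q[0]-.115*s,q[1]+.115*c],4),'R',np.round([q[0]+.115*s,q[1]-.115*c],4));return q
def rim(p,g,r,z,win=.03):
    f=cv2.GaussianBlur(p['frame'].astype(np.float32).mean(2),(3,3),0);th=np.linspace(0,2*np.pi,120)
    def val(cx,cy,rr):
        q=np.array([proj(p,[cx+rr*np.cos(a),cy+rr*np.sin(a),z]) for a in th],np.float32)
        return cv2.remap(f,q[None,:,0],q[None,:,1],cv2.INTER_LINEAR)[0]
    best=None
    for st,w in ((.005,win),(.0015,.005)):
        G=np.arange(-w,w+1e-6,st);c0=g if best is None else best[1:]
        L=[(np.mean(np.clip(val(c0[0]+a,c0[1]+b,r-.001)-.5*val(c0[0]+a,c0[1]+b,r-.006)-.5*val(c0[0]+a,c0[1]+b,r+.005),-30,30)),c0[0]+a,c0[1]+b) for a in G for b in G]
        best=max(L)
    return np.round(best,4)
E
python3 - <<'E'
from fit import *
import pickle;p=pickle.load(open('w1.pkl','rb'))
q=hob(p)
for nm,r,z,uv,e,ze in (('sauce',.075,.161,(314,267),(191,331),.143),('milk',.06,.143,(496,252),(430,357),.129)):
    g=ray(p,np.array(uv)/1.25,z)[:2];b=rim(p,g,r,z);E=ray(p,np.array(e)/1.25,ze)[:2];d=E-b[1:]
    print(nm,'guess',g.round(3),'rim',b,'end',E.round(3),'len',np.linalg.norm(d).round(3),'ang',np.degrees(np.arctan2(d[1],d[0])).round(1))
E
```

```text
hob [0.5016 0.1936] 2.87 res med 0.0019 [20, 19, 19]
 plates L [0.4958 0.3085] R [0.5074 0.0788]
sauce guess [0.502 0.074] rim [29.8474  0.5105  0.0736] end [ 0.605 -0.115] len 0.211 ang -63.4
milk guess [0.49  0.313] rim [30.      0.498   0.3151] end [0.661 0.229] len 0.184 ang -27.8
```

```bash
python3 - <<'E'
from h import *
p=shot('top')
for l in ['oil_bottle','tape_roll']:
    for d in ctrl.landmark_of(p,l)[:1]: print(l,d['score'],ray(p,d['at'],0).round(3))
c=np.array([.5105,.0736]);a=np.radians(-63.4);g=c+.165*np.array([np.cos(a),np.sin(a)]);print(g)
plan([*g,.22],-63.4)
E
```

```text
oil_bottle 0.76 [ 0.802 -0.048  0.   ]
tape_roll 0.95 [ 0.784 -0.214  0.   ]
[ 0.58438025 -0.07393545]
shift [-3.31 -5.27  4.62] turn z 10.56 cur yaw 180.0 tilt 0.02 tcp [0.4192 0.1896 0.4511] rows>= 7.7 j [-0.6   0.16  0.13  1.65 -0.02  1.34  1.11] F [0.4 0.2 0.5] t 3.0
```

Request:
move_arm(steps="60 -3.3 -5.25 4.6 0 0 10.55; 60 -3.3 -5.25 4.6 0 0 10.55; 60 -3.3 -5.25 4.6 0 0 10.55; 60 -3.3 -5.25 4.6 0 0 10.55; 60 -3.3 -5.25 4.6 0 0 10.55; 60 -3.3 -5.25 4.6 0 0 10.55; 60 -3.3 -5.25 4.6 0 0 10.55; 60 -3.3 -5.25 4.6 0 0 10.55; 60 -3.3 -5.25 4.6 0 0 10.55; 60 -3.3 -5.25 4.6 0 0 10.55; 60 -3.3 -5.25 4.6 0 0 10.55; 60 -3.3 -5.25 4.6 0 0 10.55")

```text
t: 4.2
eef_pos: [0.5842, -0.0722, 0.2223]
orientation: [0.0, 0.524, 0.851, 0.001]
force: [-0.4, 0.7, 0.1]
opening: 0.0601
grip_force: 0.0
```

```bash
python3 - <<'E'
from h import *
p=shot('wrist');save(p,'w2',None,1.25)
c=np.array([.5105,.0736]);a=np.radians(-63.4);g=c+.165*np.array([np.cos(a),np.sin(a)])
plan([*g,.124],-63.4)
for r in (.095,.165,.21): print(proj(p,[*(c+r*np.array([np.cos(a),np.sin(a)])),.1505])*1.25)
E
```

```text
shift [-0.03 -0.02  1.97] turn z 0.02 cur yaw 116.7 tilt 0.11 tcp [ 0.5843 -0.0723  0.2224] rows>= 2.0 j [-0.18  0.58  0.41  1.71 -0.28  0.91  0.81] F [ 0.8 -0.3 -0.7] t 4.2
[397.7795169  156.66254954]
[397.48642646 270.12385747]
[397.32571284 332.33938779]
```

View pics/w2.png

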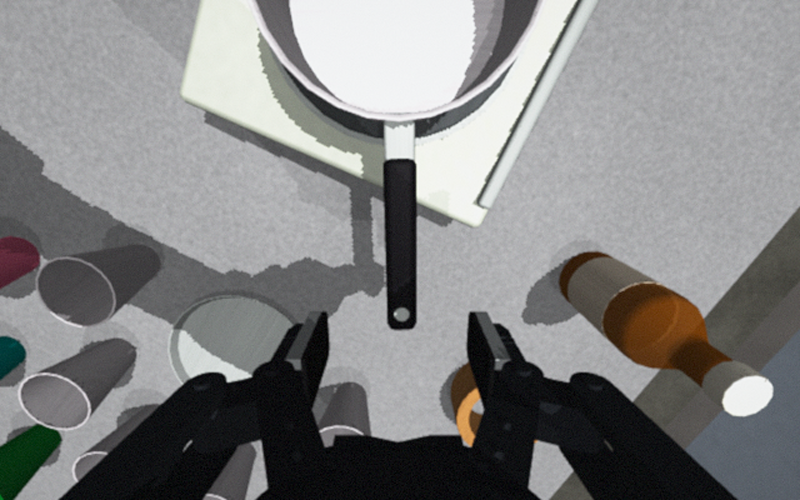

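The handle lies between the fingers as predicted, from (398,160) to (402,328). I'll descend and pinch it.

Request:
move_arm(steps="60 0 0 0.7 0 0 0; 60 0 0 1.4 0 0 0; 60 0 0 1.95 0 0 0; 60 0 0 1.95 0 0 0; 60 0 0 1.95 0 0 0; 0 0 0 1.95 0 0 0; 0 0 0 1.95 0 0 0; 0 0 0 1.95 0 0 0; 0 0 0 1.95 0 0 0; 0 0 0 1.95 0 0 0; 0 0 0 1.95 0 0 0; 0 0 0 1.95 0 0 0")

```text
t: 5.45
eef_pos: [0.5851, -0.0741, 0.1248]
orientation: [0.001, 0.526, 0.851, 0.0]
force: [1.1, -0.4, 5.4]
opening: 0.0189
grip_force: 61.2
```

```bash
cat >> h.py <<'E'
def arc(c0,c1,a0,a1,r,n,z):
    """rows for gripper holding handle: pan centre c0->c1, angle a0->a1 (deg)"""
    s=ctrl.get_state();M=Rq(s['orientation']).as_matrix();print('tcp',np.round(s['eef_pos'],4),'open',s['opening'],'F',np.round(s['force'],1))
    for k in range(1,n+1):
        t=k/n;a=np.radians(a0+(a1-a0)*t);c=np.array(c0)+(np.array(c1)-c0)*t;g=c+r*np.array([np.cos(a),np.sin(a)])
        d=M.T@(np.array([*g,z])-s['eef_pos'])/.05;print(np.round(d,2),round(-(a1-a0)*t/6,2))
E
python3 - <<'E'
from h import *
z=ctrl.get_state()['eef_pos'][2]
arc([.5105,.0736],[.5074,.0788],-63.4,2.9,.165,22,z)
E
```

```text
tcp [ 0.5851 -0.0741  0.1248] open 0.018939911606158103 F [ 1.1 -0.4  5.4]
[0.02 0.16 0.  ] -0.5
[0.04 0.33 0.  ] -1.0
[0.07 0.51 0.  ] -1.51
[0.1  0.68 0.  ] -2.01
[0.15 0.84 0.  ] -2.51
[0.21 1.01 0.  ] -3.01
[0.27 1.17 0.  ] -3.52
[0.34 1.33 0.  ] -4.02
[0.42 1.49 0.  ] -4.52
[0.51 1.64 0.  ] -5.02
[0.61 1.79 0.  ] -5.52
[0.71 1.93 0.  ] -6.03
[0.82 2.07 0.  ] -6.53
[0.94 2.2  0.  ] -7.03
[1.07 2.32 0.  ] -7.53
[1.2  2.44 0.  ] -8.04
[1.34 2.56 0.  ] -8.54
[1.48 2.66 0.  ] -9.04
[1.63 2.76 0.  ] -9.54
[1.78 2.85 0.  ] -10.05
[1.94 2.93 0.  ] -10.55
[2.1 3.  0. ] -11.05
```

Request:
move_arm(steps="0 0.02 0.16 0 0 0 -0.5; 0 0.04 0.33 0 0 0 -1; 0 0.07 0.51 0 0 0 -1.5; 0 0.1 0.68 0 0 0 -2; 0 0.15 0.84 0 0 0 -2.5; 0 0.21 1.01 0 0 0 -3; 0 0.27 1.17 0 0 0 -3.5; 0 0.34 1.33 0 0 0 -4; 0 0.42 1.49 0 0 0 -4.5; 0 0.51 1.64 0 0 0 -5; 0 0.61 1.79 0 0 0 -5.5; 0 0.61 1.79 0 0 0 -5.5")

```text
t: 6.65
eef_pos: [0.6514, -0.0079, 0.1248]
orientation: [0.001, 0.261, 0.965, -0.001]
force: [-0.2, -4.2, 7.0]
opening: 0.0189
grip_force: 61.3
```

```bash
python3 - <<'E'
from h import *
plan([.6,.1,.125],182.9)
arc([.509,.0762],[.5074,.0788],-30.3,2.9,.165,11,ctrl.get_state()['eef_pos'][2])
E
```

```text
shift [ 1.98  1.35 -0.01] turn z -5.53 cur yaw 149.7 tilt 0.18 tcp [ 0.6514 -0.0079  0.1248] rows>= 3.9 j [-0.15  0.76  0.2   1.61 -0.19  0.79  1.18] F [-0.2 -4.2  7. ] t 6.7
tcp [ 0.6514 -0.0079  0.1248] open 0.01891439614227571 F [-0.2 -4.2  7. ]
[ 0.02  0.19 -0.  ] -0.5
[ 0.04  0.37 -0.  ] -1.01
[ 0.06  0.54 -0.  ] -1.51
[ 0.1   0.72 -0.  ] -2.01
[ 0.15  0.89 -0.  ] -2.52
[ 0.2   1.06 -0.  ] -3.02
[ 0.26  1.22 -0.  ] -3.52
[ 0.33  1.39 -0.  ] -4.02
[ 0.41  1.55 -0.  ] -4.53
[ 0.5  1.7 -0. ] -5.03
[ 0.6   1.85 -0.  ] -5.53
```

Request:
move_arm(steps="0 0.02 0.19 0 0 0 -0.5; 0 0.04 0.37 0 0 0 -1; 0 0.06 0.54 0 0 0 -1.5; 0 0.1 0.72 0 0 0 -2; 0 0.15 0.89 0 0 0 -2.5; 0 0.2 1.06 0 0 0 -3; 0 0.26 1.22 0 0 0 -3.5; 0 0.33 1.39 0 0 0 -4; 0 0.41 1.55 0 0 0 -4.5; 0 0.5 1.7 0 0 0 -5; 0 0.6 1.85 0 0 0 -5.5; 0 0.6 1.85 0 0 0 -5.5")

```text
t: 7.85
eef_pos: [0.6731, 0.0881, 0.1251]
orientation: [0.002, -0.024, 1.0, -0.001]
force: [2.6, -1.6, 5.9]
opening: 0.0187
grip_force: 61.2
```

```bash
python3 - <<'E'
from fit import *
p=shot('wrist');save(p,'w3',None,1.25)
plan([.5074+.165*np.cos(.05),.0788+.165*np.sin(.05),.124],182.9)
hob(p,(.5016,.1936,2.87))
b=rim(p,(.5074,.0788),.075,.161,.015);print(b)
E
```

```text
shift [ 0.02 -0.02  0.02] turn z -0.04 cur yaw -177.3 tilt 0.23 tcp [0.673  0.0879 0.1252] rows>= 0.0 j [-0.2   0.78  0.05  1.53 -0.05  0.83  1.49] F [ 0.6 -1.9  5.6] t 7.9Traceback (most recent call last):
  File "<stdin>", line 4, in <module>
  File "fit.py", line 25, in hob
    r=least_squares(res,[g[0],g[1],np.radians(g[2])],loss='soft_l1',f_scale=.002)
    return func(*args, **kwargs)
    vector_fun = VectorFunction(
        fun_wrapped,
    ...<6 lines>...
        workers=workers
    )
    self._update_fun()
    ~~~~~~~~~~~~~~~~^^
    self.f = self.fun_wrapped(xp_copy(self.x))
             ~~~~~~~~~~~~~~~~^^^^^^^^^^^^^^^^^
    return np.atleast_1d(self.fun(x))
                         ~~~~~~~~^^^
    return self.f(x, *self.args, **self.kwargs)
           ~~~~~~^^^^^^^^^^^^^^^^^^^^^^^^^^^^^^
  File "fit.py", line 23, in res
    d=E-q[:2];l=np.c_[c*d[:,0]+s*d[:,1],-s*d[:,0]+c*d[:,1]];o.append(l[:,ax]-val)
      ~^~~~~~
ValueError: operands could not be broadcast together with shapes (0,) (2,)
```

View pics/w3.png

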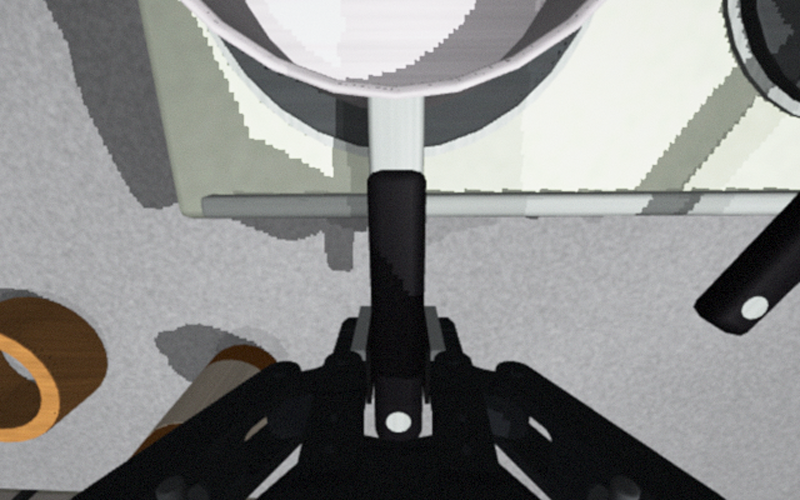

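The saucepan handle (398,170 to 398,425) is now square to the steel lip. I'll release and rise.

Request:
move_arm(steps="55 0 0 0 0 0 0; 55 0 0 0 0 0 0; 55 0 0 0 0 0 0; 55 0 0 0 0 0 0; 55 0 0 -0.5 0 0 0; 55 0 0 -1.2 0 0 0; 55 0 0 -2.2 0 0 0; 55 0 0 -2.2 0 0 0")

```text
t: 8.7
eef_pos: [0.6757, 0.0891, 0.2413]
orientation: [0.007, -0.023, 1.0, 0.001]
force: [0.7, 1.2, 0.4]
opening: 0.0549
grip_force: 0.0
```

```bash
python3 - <<'E'
from h import *
p=shot('wrist')
d=ctrl.landmark_of(p,'milk_pan_end');print([(x['score'],x['at'],ray(p,x['at'],.129).round(4)) for x in d[:2]])
c=np.array([.498,.3151]);a=np.radians(-27.8);g=c+.15*np.array([np.cos(a),np.sin(a)]);print(g)
plan([*g,.22],-27.8)
E
```

```text
[(0.9, [463.2, 193.3], array([0.6645, 0.2223, 0.129 ]))]
[0.63068715 0.245142  ]
shift [0.68 3.16 0.31] turn z 5.07 cur yaw -177.4 tilt 0.17 tcp [0.672  0.0888 0.2354] rows>= 3.5 j [-0.21  0.67  0.06  1.43 -0.05  1.04  1.48] F [-0.3  1.3 -1. ] t 8.8
```

```bash
python3 - <<'E'
from h import *
c=np.array([.498,.3151]);a=np.radians(-29.1);g=c+.15*np.array([np.cos(a),np.sin(a)]);print(g)
plan([*g,.2],-29.1)
E
```

```text
[0.62906583 0.24214969]
shift [0.72 3.1  0.71] turn z 5.28 cur yaw -177.4 tilt 0.17 tcp [0.672  0.0888 0.2354] rows>= 3.7 j [-0.21  0.67  0.06  1.43 -0.05  1.04  1.48] F [-0.3  1.3 -1. ] t 8.8
```

Request:
move_arm(steps="55 0.72 3.1 0.3 0 0 5.3; 55 0.72 3.1 0.7 0 0 5.3; 55 0.72 3.1 0.7 0 0 5.3; 55 0.72 3.1 0.7 0 0 5.3; 55 0.72 3.1 0.7 0 0 5.3; 55 0.72 3.1 0.7 0 0 5.3; 55 0.72 3.1 0.7 0 0 5.3")

```text
t: 9.5
eef_pos: [0.6292, 0.2388, 0.1987]
orientation: [0.0, 0.253, 0.968, -0.001]
force: [0.5, -1.1, 0.5]
opening: 0.0551
grip_force: 0.0
```

```bash
python3 - <<'E'
from h import *
p=shot('wrist')
d=ctrl.landmark_of(p,'milk_pan_end');print([(x['score'],x['at'],ray(p,x['at'],.129).round(4)) for x in d[:2]])
c=np.array([.498,.3151]);a=np.radians(-29.1);g=c+.15*np.array([np.cos(a),np.sin(a)])
f=p['frame'].mean(2)
for r in (.1,.12,.14,.16,.175):
    u=proj(p,[*(c+r*np.array([np.cos(a),np.sin(a)])),.1365]);row=f[int(u[1]),int(u[0])-30:int(u[0])+30];k=np.where(row<60)[0];print(u.round(1),(k.min(),k.max()) if len(k) else None,'mid',k.mean()-30+int(u[0]) if len(k) else 0)
plan([*g,.11],-29.1)
E
```

```text
[(0.61, [324.4, 259.5], array([0.6654, 0.2236, 0.129 ]))]
[322.9 150.8] (np.int64(17), np.int64(43)) mid 322.0
[322.9 178.4] (np.int64(18), np.int64(43)) mid 322.5
[322.8 204.4] (np.int64(19), np.int64(43)) mid 323.0
[322.8 228.9] (np.int64(20), np.int64(43)) mid 323.5
[322.7 246.5] (np.int64(20), np.int64(42)) mid 322.22222222222223
shift [0.03 0.05 1.78] turn z -0.04 cur yaw 150.7 tilt 0.06 tcp [0.6293 0.2392 0.1992] rows>= 1.8 j [-0.53  0.7   0.21  1.48 -0.17  0.97  0.79] F [ 0.  -0.2 -0.1] t 9.6
```

Request:
move_arm(steps="55 0.03 0.05 0.6 0 0 0; 55 0.03 0.05 1.2 0 0 0; 55 0.03 0.05 1.77 0 0 0; 55 0.03 0.05 1.77 0 0 0; 55 0.03 0.05 1.77 0 0 0; 0 0.03 0.05 1.77 0 0 0; 0 0.03 0.05 1.77 0 0 0; 0 0.03 0.05 1.77 0 0 0; 0 0.03 0.05 1.77 0 0 0; 0 0.03 0.05 1.77 0 0 0; 0 0.03 0.05 1.77 0 0 0")

```text
t: 10.7
eef_pos: [0.6293, 0.2444, 0.1114]
orientation: [0.001, 0.252, 0.968, 0.0]
force: [1.0, -1.6, 5.7]
opening: 0.0186
grip_force: 60.1
```

```bash
python3 - <<'E'
from h import *
plan([.6,.1,.11],182.9)
arc([.498,.3151],[.4958,.3085],-29.2,2.9,.15,11,ctrl.get_state()['eef_pos'][2])
E
```

```text
shift [-0.9  -2.81  0.03] turn z -5.35 cur yaw 150.8 tilt 0.14 tcp [0.6293 0.2444 0.1114] rows>= 3.7 j [-0.52  0.81  0.19  1.55 -0.19  0.8   0.81] F [ 1.  -1.6  5.7] t 10.7
tcp [0.6293 0.2444 0.1114] open 0.01864875395880347 F [ 1.  -1.6  5.7]
[-0.02  0.09  0.  ] -0.49
[-0.01  0.23  0.  ] -0.97
[0.01 0.37 0.  ] -1.46
[0.04 0.51 0.  ] -1.95
[0.07 0.65 0.  ] -2.43
[0.11 0.78 0.  ] -2.92
[0.16 0.91 0.  ] -3.4
[0.21 1.04 0.  ] -3.89
[0.27 1.17 0.  ] -4.38
[0.34 1.29 0.  ] -4.86
[0.42 1.41 0.  ] -5.35
```

Request:
move_arm(steps="0 -0.02 0.09 0 0 0 -0.5; 0 -0.01 0.23 0 0 0 -1; 0 0.01 0.37 0 0 0 -1.5; 0 0.04 0.51 0 0 0 -1.95; 0 0.07 0.65 0 0 0 -2.4; 0 0.11 0.78 0 0 0 -2.9; 0 0.16 0.91 0 0 0 -3.4; 0 0.21 1.04 0 0 0 -3.9; 0 0.27 1.17 0 0 0 -4.4; 0 0.34 1.29 0 0 0 -4.85; 0 0.42 1.41 0 0 0 -5.35; 0 0.42 1.41 0 0 0 -5.35")

```text
t: 11.9
eef_pos: [0.6455, 0.3159, 0.1112]
orientation: [0.001, -0.026, 1.0, -0.001]
force: [0.5, -3.3, 4.8]
opening: 0.0188
grip_force: 60.3
```

Request:
move_arm(steps="55 0 0 0 0 0 0; 55 0 0 0 0 0 0; 55 0 0 0 0 0 0; 55 0 0 0 0 0 0; 55 0 0 -0.5 0 0 0; 55 0 0 -1.2 0 0 0; 55 0 0 -2.2 0 0 0; 55 0 0 -2.2 0 0 0")

```text
t: 12.7
eef_pos: [0.6484, 0.3186, 0.2284]
orientation: [0.006, -0.025, 1.0, 0.003]
force: [1.2, 0.7, 0.9]
opening: 0.0551
grip_force: 0.0
```

```bash
python3 - <<'E'
from h import *
plan([.42,.19,.45],180)
E
```

```text
shift [ 4.63 -2.31 -4.51] turn z 0.48 cur yaw -177.1 tilt 0.82 tcp [0.6484 0.3186 0.2284] rows>= 6.9 j [-0.52  0.74  0.06  1.3  -0.04  1.09  1.16] F [1.2 0.7 0.9] t 12.7
```

Request:
move_arm(steps="85 4.6 -2.3 -4.5 0 0 0.5; 85 4.6 -2.3 -4.5 0 0 0.5; 85 4.6 -2.3 -4.5 0 0 0.5; 85 4.6 -2.3 -4.5 0 0 0.5; 85 4.6 -2.3 -4.5 0 0 0.5; 85 4.6 -2.3 -4.5 0 0 0.5; 85 4.6 -2.3 -4.5 0 0 0.5; 85 4.6 -2.3 -4.5 0 0 0.5; 85 4.6 -2.3 -4.5 0 0 0.5")

```text
t: 13.6
eef_pos: [0.4204, 0.1902, 0.446]
orientation: [0.001, 0.001, 1.0, 0.001]
force: [0.6, 0.6, -0.9]
opening: 0.0851
grip_force: 0.0
```

```bash
cat > pans.py <<'E'
from fit import *
def pans(p,name):
    save(p,name,None,1.25)
    q=hob(p,(.5016,.1936,2.87))
    for nm,r,z,c,l,ze in (('sauce',.075,.161,(.5074,.0788),'saucepan',.143),('milk',.06,.143,(.4958,.3085),'milk_pan',.129)):
        b=rim(p,c,r,z,.025);d=ctrl.landmark_of(p,l+'_end')[:1]
        print(nm,'rim',b,'off',(b[1:]-c).round(4))
        for x in d:
            E=ray(p,x['at'],ze)[:2];v=E-b[1:];print('   end',round(x['score'],2),E.round(4),'len',np.linalg.norm(v).round(3),'ang',np.degrees(np.arctan2(v[1],v[0])).round(1))
if __name__=='__main__':
    import sys; pans(shot('wrist'),sys.argv[1])
E
python3 pans.py w4; python3 -c "
from h import *
plan([.45,-.33,.45],180)"
```

```text
hob [0.5014 0.1944] 3.14 res med 0.002 [20, 20, 20]
 plates L [0.4951 0.3092] R [0.5077 0.0796]
sauce rim [30.      0.5069  0.0783] off [-0.0005 -0.0005]
   end 0.56 [0.7196 0.092 ] len 0.213 ang 3.7
milk rim [30.      0.4953  0.3045] off [-0.0005 -0.004 ]
   end 0.96 [0.6927 0.3152] len 0.198 ang 3.1
shift [ -0.6  -10.41  -0.11] turn z -0.01 cur yaw 179.9 tilt 0.13 tcp [0.4206 0.1904 0.4439] rows>= 10.4 j [-0.56  0.16  0.08  1.66 -0.01  1.32  1.1 ] F [-0.5 -0.1  0.4] t 13.8
```

View pics/w4.png

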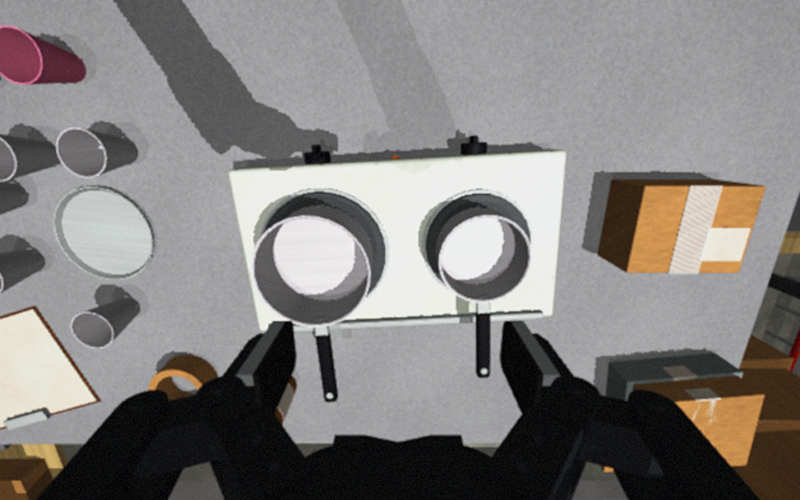

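Both pans are centred within about 4 mm, and both handles point back at 3° like the hob. The tumblers are next, so I'll look over the tray.

Request:
move_arm(steps="85 0 -11 0 0 0 0; 85 0 -11 0 0 0 0; 85 0 -11 0 0 0 0; 85 0 -11 0 0 0 0; 85 0 -11 0 0 0 0; 85 0 -11 0 0 0 0; 85 0 -11 0 0 0 0; 85 0 -11 0 0 0 0; 85 0 -11 0 0 0 0; 85 0 -11 0 0 0 0; 85 0 -11 0 0 0 0; 85 0 -11 0 0 0 0")

```text
t: 14.95
eef_pos: [0.417, -0.3673, 0.4426]
orientation: [-0.003, 0.006, 1.0, -0.002]
force: [-0.1, -0.6, 0.2]
opening: 0.0851
grip_force: 0.0
```

```bash
python3 - <<'E'
from fit import *
p=shot('wrist');save(p,'w5',None,1.25);plan([.42,-.36,.45])
import pickle;pickle.dump(p,open('w5.pkl','wb'))
E=ctrl.recognise(p,'tray')[:1]
for d in ctrl.landmark_of(p,'tray')[:1]: print('tray',d['score'],d['at'],ray(p,d['at'],0).round(4),E)
for d in ctrl.landmark_of(p,'tumbler1'):
    if d['score']<.25: continue
    w=ray(p,d['at'],0);b=rim(p,w[:2],.033,.085,.02);u=proj(p,[*b[1:],.04]).astype(int);hs=p['frame'][max(0,u[1]-3):u[1]+4,max(0,u[0]-3):u[0]+4].reshape(-1,3).mean(0)
    print(round(d['score'],2),np.round(d['at']),w.round(3),b,hs.round())
for g in ((.653,-.294),(.543,-.44),(.435,-.445),(.372,-.36),(.37,-.233)): print(g,rim(p,g,.033,.085,.03))
E
```

```text
shift [-0.03  0.07 -0.15] turn z 0 cur yaw 179.5 tilt 0.3 tcp [ 0.4182 -0.3635  0.4427] rows>= 0.2 j [ 0.32  0.36  0.51  1.45 -0.17  1.39  2.4 ] F [0.4 1.7 0.3] t 15.0
tray 0.75 [347.1, 192.0] [ 0.5002 -0.3101  0.    ] [{'extent': [313.7, 155.3, 392.7, 227.3], 'score': 0.93}]
0.98 [236.  98.] [ 0.311 -0.526  0.   ] [ 6.196   0.3138 -0.5178] [ 24. 143.  52.]
0.95 [287. 209.] [ 0.537 -0.439  0.   ] [29.547   0.5416 -0.4393] [170. 168. 170.]
0.92 [387. 125.] [ 0.365 -0.235  0.   ] [29.8709  0.3607 -0.237 ] [159. 156. 159.]
0.81 [321. 128.] [ 0.368 -0.364  0.   ] [30.      0.366  -0.3606] [199. 197. 200.]
0.81 [232. 156.] [ 0.422 -0.547  0.   ] [15.0585  0.4229 -0.5509] [180.  11.   7.]
0.8 [292.  63.] [ 0.251 -0.416  0.   ] [18.8142  0.2487 -0.4163] [  1. 202. 197.]
0.77 [355. 244.] [ 0.62  -0.289  0.   ] [29.2344  0.6326 -0.2948] [120. 117. 120.]
0.71 [287. 158.] [ 0.427 -0.433  0.   ] [28.1212  0.4311 -0.431 ] [194. 192. 195.]
(0.653, -0.294) [29.1949  0.6325 -0.2945]
(0.543, -0.44) [29.7617  0.541  -0.4405]
(0.435, -0.445) [28.2511  0.431  -0.432 ]
(0.372, -0.36) [30.      0.365  -0.3605]
(0.37, -0.233) [29.8814  0.361  -0.237 ]
```

View pics/w5.png

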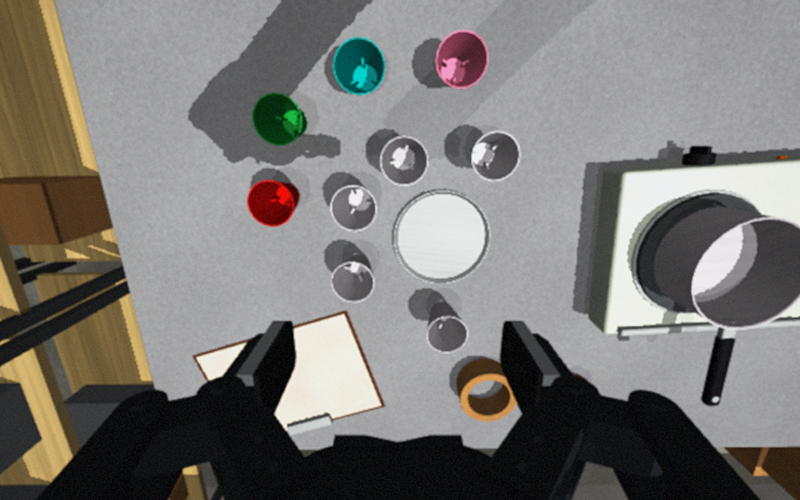

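Five plain aluminium tumblers show at (446,333), (353,282), (353,207), (404,160) and (494,156). Red (273,203), green (279,119), turquoise (358,66) and pink (461,59) are excluded by colour. The crop below confirms the five, and I refine the tray at the same time.

```bash
python3 - <<'E'
from fit import *
import pickle;p=pickle.load(open('w5.pkl','rb'));save(p,'w5crop',(190,20,430,290),2.2)
print('tray',rim(p,(.5,-.305),.08,.012,.02), ray(p,(353.2,191.3),.01))
plan([.361,-.237,.2],135)
E
```

```text
tray [ 7.1123  0.503  -0.294 ] [ 0.49603195 -0.29843033  0.01      ]
shift [1.18 2.43 4.89] turn z 7.5 cur yaw 180.0 tilt 0.14 tcp [ 0.4202 -0.3588  0.4441] rows>= 5.6 j [ 0.32  0.35  0.51  1.45 -0.17  1.39  2.4 ] F [-1.3  0.1  0.3] t 15.2
```

View pics/w5crop.png

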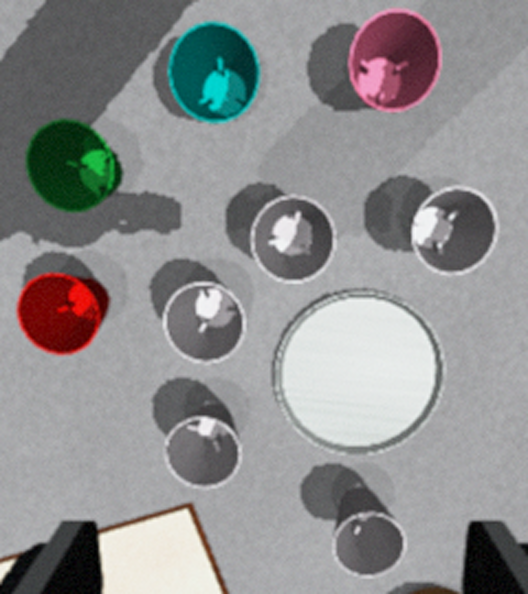

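The crop confirms five plain grey tumblers around the tray, with the tray centre at about (357,371) in the crop. The arm was still settling during that shot, so I'll remeasure once now that it is still.

```bash
python3 - <<'E'
from fit import *
shot('wrist');p=shot('wrist');s=ctrl.get_state();print(s['eef_pos'])
import pickle;pickle.dump(p,open('w6.pkl','wb'))
f=p['frame'].mean(2);c=proj(p,[.498,-.3,.003]).astype(int)
m=cv2.morphologyEx((f>f[c[1],c[0]]-25).astype(np.uint8),cv2.MORPH_OPEN,np.ones((5,5)));n,lab,st,cen=cv2.connectedComponentsWithStats(m);k=lab[c[1],c[0]]
cnt=max(cv2.findContours((lab==k).astype(np.uint8),0,cv2.CHAIN_APPROX_NONE)[0],key=len)[:,0]
P=np.array([ray(p,u,.003)[:2] for u in cnt]);cc,r=cv2.minEnclosingCircle((P*1000).astype(np.float32));print('tray',cc,r,'ell',st[k])
for g in ((.6325,-.2945),(.541,-.44),(.431,-.432),(.366,-.3605),(.361,-.237)): print(g,rim(p,g,.033,.085,.02))
b=rim(p,(.361,-.237),.033,.085,.02);plan([*b[1:],.2],135)
E
```

```text
[ 0.42033328 -0.35840655  0.44493497]
tray (494.301025390625, -299.334228515625) 72.52120971679688 ell [ 313  153   68   66 3591]
(0.6325, -0.2945) [29.1689  0.632  -0.295 ]
(0.541, -0.44) [29.7065  0.542  -0.439 ]
(0.431, -0.432) [28.0638  0.4305 -0.4325]
(0.366, -0.3605) [30.      0.3655 -0.361 ]
(0.361, -0.237) [29.3787  0.3605 -0.236 ]
shift [1.19 2.44 4.9 ] turn z 7.51 cur yaw -179.9 tilt 0.06 tcp [ 0.4203 -0.3584  0.4449] rows>= 5.6 j [ 0.31  0.35  0.51  1.45 -0.17  1.39  2.4 ] F [ 0.3  0.3 -0.2] t 15.2
```

Request:
move_arm(steps="82 1.2 2.45 2 0 0 7.5; 82 1.2 2.45 4.9 0 0 7.5; 82 1.2 2.45 4.9 0 0 7.5; 82 1.2 2.45 4.9 0 0 7.5; 82 1.2 2.45 4.9 0 0 7.5; 82 1.2 2.45 4.9 0 0 7.5; 82 1.2 2.45 4.9 0 0 7.5; 82 1.2 2.45 4.9 0 0 7.5; 82 1.2 2.45 4.9 0 0 7.5; 82 1.2 2.45 4.9 0 0 7.5")

```text
t: 16.25
eef_pos: [0.3613, -0.2388, 0.2019]
orientation: [0.002, 0.383, 0.924, -0.0]
force: [0.3, 0.0, -0.0]
opening: 0.0819
grip_force: 0.0
```

```bash
python3 - <<'E'
from fit import *
p=shot('wrist');b=rim(p,(.3605,-.236),.033,.085,.015);print(b)
plan([*b[1:],.052],135); print(ctrl.get_state()['eef_pos'])
E
```

```text
[27.669  0.36  -0.238]
shift [ 0.03 -0.01  2.99] turn z -0.02 cur yaw 134.9 tilt 0.21 tcp [ 0.3609 -0.2386  0.2017] rows>= 3.0 j [ 0.1   0.42  0.58  2.14 -0.37  0.67  1.71] F [ 0.4 -0.1  0.6] t 16.3
[ 0.36094341 -0.23856548  0.2017064 ]
```

Request:
move_arm(steps="82 0 0 0.8 0 0 0; 82 0 0 1.6 0 0 0; 82 0 0 2.4 0 0 0; 82 0 0 2.98 0 0 0; 82 0 0 2.98 0 0 0; 82 0 0 2.98 0 0 0; 50 0 0 2.98 0 0 0; 50 0 0 2.98 0 0 0; 50 0 0 2.98 0 0 0; 50 0 0 2.98 0 0 0; 50 0 0 2.98 0 0 0")

```text
t: 17.4
eef_pos: [0.3612, -0.2386, 0.0538]
orientation: [0.003, 0.383, 0.924, -0.001]
force: [-0.5, 0.7, 13.8]
opening: 0.0633
grip_force: 62.2
```

```bash
python3 - <<'E'
from h import *
plan([.4943,-.2993,.1]);plan([.4943,-.2993,.055],135)
save(shot('wrist'),'g1',(170,150,470,400),2)
E
```

```text
shift [-2.74  1.03 -0.91] turn z 0 cur yaw 134.9 tilt 0.32 tcp [ 0.3612 -0.2386  0.0538] rows>= 3.1 j [ 0.35  0.68  0.25  2.26 -0.65  0.26  1.96] F [-0.5  0.7 13.8] t 17.4
shift [-2.74  1.03 -0.01] turn z -0.01 cur yaw 134.9 tilt 0.32 tcp [ 0.3612 -0.2386  0.0538] rows>= 2.9 j [ 0.35  0.68  0.25  2.26 -0.65  0.26  1.96] F [-0.5  0.7 13.8] t 17.4
```

View pics/g1.png

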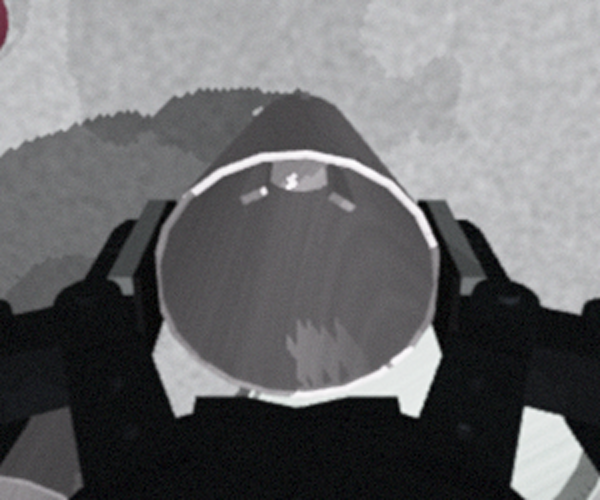

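The grip is centred on the rim. I'll lift it to the tray.

Request:
move_arm(steps="50 0 0 -0.4 0 0 0; 50 0 0 -0.9 0 0 0; 50 -0.7 0.25 -1 0 0 0; 50 -1.4 0.5 -1 0 0 0; 50 -2.1 0.75 -1 0 0 0; 50 -2.74 1.03 -1 0 0 0; 50 -2.74 1.03 -1 0 0 0; 50 -2.74 1.03 -1 0 0 0; 50 -2.74 1.03 -1 0 0 0")

```text
t: 18.35
eef_pos: [0.4919, -0.2975, 0.1021]
orientation: [-0.0, 0.384, 0.924, 0.0]
force: [-0.6, 0.7, -0.8]
opening: 0.063
grip_force: 65.7
```

```bash
python3 - <<'E'
from h import *
shot('wrist');plan([.4943,-.2993,.055],135)
E
```

```text
shift [-0.06  0.01  0.94] turn z -0.02 cur yaw 134.9 tilt 0.03 tcp [ 0.4918 -0.2975  0.102 ] rows>= 0.9 j [ 0.2   0.75  0.47  1.85 -0.52  0.67  1.77] F [ 0.2 -0.4 -0.6] t 18.4
```

Request:
move_arm(steps="50 -0.06 0.01 0.4 0 0 0; 50 -0.06 0.01 0.7 0 0 0; 50 -0.06 0.01 0.88 0 0 0; 50 -0.06 0.01 0.9 0 0 0; 50 -0.06 0.01 0.9 0 0 0; 82 -0.06 0.01 0.9 0 0 0; 82 -0.06 0.01 0.9 0 0 0; 82 -0.06 0.01 0.9 0 0 0; 82 -0.06 0.01 0.4 0 0 0; 82 -0.06 0.01 -0.6 0 0 0; 82 -0.06 0.01 -1.6 0 0 0; 82 -0.06 0.01 -1.6 0 0 0")

```text
t: 19.6
eef_pos: [0.4983, -0.3031, 0.1877]
orientation: [0.006, 0.384, 0.923, -0.001]
force: [0.7, -0.2, 0.6]
opening: 0.0821
grip_force: 0.0
```

```bash
python3 - <<'E'
from fit import *
p=shot('wrist');b=rim(p,(.4943,-.2993),.033,.088,.015);print(b)
plan([.3655,-.361,.2],135)
E
```

```text
[26.2684  0.4923 -0.2983]
shift [ 1.01 -2.7  -0.32] turn z -0.02 cur yaw 134.9 tilt 0.4 tcp [ 0.497  -0.3014  0.1847] rows>= 2.9 j [ 0.15  0.64  0.56  1.78 -0.45  0.84  1.7 ] F [-0.3  0.1  0.3] t 19.6
```

Request:
move_arm(steps="82 1 -2.7 0 0 0 0; 82 1 -2.7 0 0 0 0; 82 1 -2.7 0 0 0 0; 82 1 -2.7 0.4 0 0 0; 82 1 -2.7 0.8 0 0 0; 82 1 -2.7 0.8 0 0 0; 82 1 -2.7 0.8 0 0 0")

```text
t: 20.35
eef_pos: [0.3639, -0.3593, 0.1407]
orientation: [-0.001, 0.383, 0.924, 0.0]
force: [-0.8, 0.2, 0.1]
opening: 0.0816
grip_force: 0.0
```

```bash
python3 - <<'E'
from fit import *
p=shot('wrist');b=rim(p,(.3655,-.361),.033,.085,.012);print(b)
plan([*b[1:],.057],135)
E
```

```text
[27.7242  0.3665 -0.36  ]
shift [-0.04  0.03  1.69] turn z -0.01 cur yaw 134.9 tilt 0.04 tcp [ 0.3644 -0.3597  0.1413] rows>= 1.7 j [ 0.39  0.62  0.5   2.   -0.48  0.64  1.99] F [-0.1  0.5 -0. ] t 20.4
```

Request:
move_arm(steps="82 -0.04 0.02 0.7 0 0 0; 82 -0.04 0.02 1.3 0 0 0; 82 -0.04 0.02 1.69 0 0 0; 82 -0.04 0.02 1.69 0 0 0; 82 -0.04 0.02 1.69 0 0 0; 50 -0.04 0.02 1.69 0 0 0; 50 -0.04 0.02 1.69 0 0 0; 50 -0.04 0.02 1.69 0 0 0; 50 -0.04 0.02 1.69 0 0 0; 50 -0.04 0.02 -0.2 0 0 0; 50 -0.04 0.02 -1.2 0 0 0; 50 -0.04 0.02 -1.2 0 0 0")

```text
t: 21.6
eef_pos: [0.3665, -0.3607, 0.2044]
orientation: [0.001, 0.384, 0.923, -0.0]
force: [1.5, -0.5, -0.7]
opening: 0.0626
grip_force: 65.7
```

```bash
python3 - <<'E'
from h import *
shot('wrist');plan([.493,-.299,.19],135)
E
```

```text
shift [-0.82  2.68  0.43] turn z -0.03 cur yaw 134.8 tilt 0.74 tcp [ 0.3688 -0.3641  0.2106] rows>= 2.8 j [ 0.32  0.52  0.6   1.93 -0.41  0.8   1.93] F [ 0.9 -1.4  3.8] t 21.6
```

Request:
move_arm(steps="50 -0.4 1.3 0 0 0 0; 50 -0.82 2.65 0.2 0 0 0; 50 -0.82 2.65 0.2 0 0 0; 50 -0.82 2.65 0.2 0 0 0; 50 -0.82 2.65 0.2 0 0 0; 50 -0.82 2.65 0.2 0 0 0; 50 -0.82 2.65 0.2 0 0 0")

```text
t: 22.35
eef_pos: [0.4881, -0.2971, 0.1919]
orientation: [0.0, 0.385, 0.923, -0.0]
force: [0.3, 0.7, -1.1]
opening: 0.0629
grip_force: 65.8
```

```bash
python3 - <<'E'
from h import *
p=shot('wrist');plan([.493,-.299,.091],135);save(p,'g2',(170,150,470,400),2)
E
```

```text
shift [-0.09  0.04  2.02] turn z -0.04 cur yaw 134.8 tilt 0.03 tcp [ 0.4883 -0.297   0.1919] rows>= 2.0 j [ 0.13  0.63  0.58  1.8  -0.44  0.85  1.71] F [-0.7 -0.3 -1.2] t 22.4
```

View pics/g2.png

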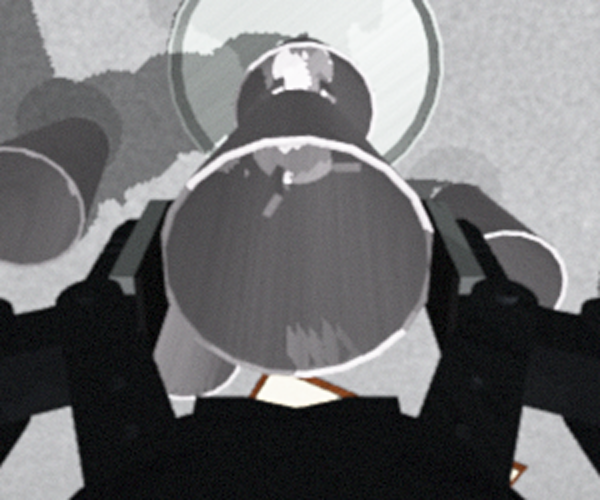

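Request:
move_arm(steps="50 -0.09 0.04 0.4 0 0 0; 50 -0.09 0.04 0.8 0 0 0; 50 -0.09 0.04 1.2 0 0 0; 50 -0.09 0.04 1.6 0 0 0; 50 -0.09 0.04 1.9 0 0 0; 50 -0.09 0.04 2 0 0 0; 50 -0.09 0.04 2 0 0 0; 50 -0.09 0.04 2 0 0 0")

```text
t: 23.2
eef_pos: [0.494, -0.2981, 0.0919]
orientation: [0.0, 0.384, 0.923, -0.0]
force: [0.2, -0.3, -0.1]
opening: 0.0626
grip_force: 65.8
```

Request:
move_arm(steps="50 0 0 0.04 0 0 0; 50 0 0 0.04 0 0 0; 82 0 0 0.04 0 0 0; 82 0 0 0.04 0 0 0; 82 0 0 0.04 0 0 0; 82 0 0 -0.4 0 0 0; 82 0 0 -1.2 0 0 0; 82 0 0 -2.2 0 0 0; 82 0 0 -2.2 0 0 0; 82 0 0 -2.2 0 0 0; 82 0 0 -2.2 0 0 0")

```text
t: 24.3
eef_pos: [0.4934, -0.2968, 0.2004]
orientation: [-0.001, 0.383, 0.924, 0.0]
force: [0.2, -0.3, -0.2]
opening: 0.0818
grip_force: 0.0
```

```bash
python3 - <<'E'
from fit import *
p=shot('wrist')
for z in (.110,.116,.122):print(z,rim(p,(.4943,-.2993),.033,z,.015))
plan([.4305,-.4325,.16],135)
E
```

```text
0.11 [14.6718  0.4938 -0.2983]
0.116 [27.7382  0.4923 -0.2983]
0.122 [28.4172  0.4923 -0.2968]
shift [-1.04 -2.8   0.8 ] turn z -0.01 cur yaw 134.9 tilt 0.15 tcp [ 0.4932 -0.2969  0.2   ] rows>= 3.1 j [ 0.13  0.63  0.59  1.77 -0.44  0.88  1.7 ] F [-0.4 -0.6 -0.4] t 24.4
```

Request:
move_arm(steps="82 -1.04 -2.8 0 0 0 0; 82 -1.04 -2.8 0 0 0 0; 82 -1.04 -2.8 0 0 0 0; 82 -1.04 -2.8 0.5 0 0 0; 82 -1.04 -2.8 1 0 0 0; 82 -1.04 -2.8 1.1 0 0 0; 82 -1.04 -2.8 1.1 0 0 0; 82 -1.04 -2.8 1.1 0 0 0")

```text
t: 25.15
eef_pos: [0.4318, -0.4335, 0.1467]
orientation: [0.0, 0.383, 0.924, -0.0]
force: [0.1, -0.6, 0.7]
opening: 0.0822
grip_force: 0.0
```

```bash
python3 - <<'E'
from fit import *
p=shot('wrist');b=rim(p,(.4305,-.4325),.033,.085,.012);print(b)
plan([*b[1:],.057],135)
E
```

```text
[29.5488  0.43   -0.432 ]
shift [ 0.06 -0.01  1.8 ] turn z -0.01 cur yaw 134.9 tilt 0.08 tcp [ 0.4321 -0.4337  0.1472] rows>= 1.8 j [ 0.43  0.73  0.53  1.72 -0.48  0.82  1.96] F [-1.1  0.1  1. ] t 25.2
```

Request:
move_arm(steps="82 0.06 -0.01 0.7 0 0 0; 82 0.06 -0.01 1.3 0 0 0; 82 0.06 -0.01 1.8 0 0 0; 82 0.06 -0.01 1.8 0 0 0; 82 0.06 -0.01 1.8 0 0 0; 50 0.06 -0.01 1.8 0 0 0; 50 0.06 -0.01 1.8 0 0 0; 50 0.06 -0.01 1.8 0 0 0; 50 0.06 -0.01 1.8 0 0 0; 50 0.06 -0.01 1 0 0 0; 50 0.06 -0.01 0 0 0 0; 50 0.06 -0.01 -1.5 0 0 0")

```text
t: 26.4
eef_pos: [0.4289, -0.4317, 0.1991]
orientation: [0.0, 0.384, 0.923, -0.0]
force: [0.7, -0.6, -0.9]
opening: 0.0629
grip_force: 65.7
```

Request:
move_arm(steps="50 0 0 -0.4 0 0 0; 50 0 0 -0.4 0 0 0; 50 0.5 1.4 -0.4 0 0 0; 50 0.98 2.8 -0.4 0 0 0; 50 0.98 2.8 -0.4 0 0 0; 50 0.98 2.8 -0.4 0 0 0; 50 0.98 2.8 -0.4 0 0 0; 50 0.98 2.8 -0.4 0 0 0; 50 0.98 2.8 -0.4 0 0 0")

```text
t: 27.3
eef_pos: [0.4924, -0.2997, 0.2163]
orientation: [-0.0, 0.385, 0.923, -0.0]
force: [-0.6, 0.5, -0.9]
opening: 0.0629
grip_force: 65.8
```

```bash
python3 - <<'E'
from h import *
p=shot('wrist');plan([.493,-.299,.119],135)
E
```

```text
shift [0.   0.02 1.95] turn z -0.04 cur yaw 134.7 tilt 0.04 tcp [ 0.4925 -0.2997  0.2163] rows>= 1.9 j [ 0.12  0.61  0.61  1.76 -0.42  0.91  1.69] F [-0.  -0.6 -0.5] t 27.4
```

Request:
move_arm(steps="50 0 0.02 0.5 0 0 0; 50 0 0.02 1 0 0 0; 50 0 0.02 1.5 0 0 0; 50 0 0.02 1.85 0 0 0; 50 0 0.02 1.97 0 0 0; 50 0 0.02 1.97 0 0 0; 50 0 0.02 1.97 0 0 0")

```text
t: 28.05
eef_pos: [0.4938, -0.2989, 0.1185]
orientation: [0.0, 0.384, 0.923, -0.0]
force: [-1.1, -0.2, 2.9]
opening: 0.0629
grip_force: 66.1
```

Request:
move_arm(steps="82 0 0 0 0 0 0; 82 0 0 0 0 0 0; 82 0 0 0 0 0 0; 82 0 0 -0.4 0 0 0; 82 0 0 -1.2 0 0 0; 82 0 0 -2.2 0 0 0; 82 0 0 -2.2 0 0 0; 82 0 0 -2.2 0 0 0; 82 0 0 -2.2 0 0 0")

```text
t: 28.95
eef_pos: [0.4938, -0.2965, 0.2269]
orientation: [-0.001, 0.383, 0.924, 0.0]
force: [-0.4, 0.8, 0.0]
opening: 0.0818
grip_force: 0.0
```

```bash
python3 - <<'E'
from fit import *
p=shot('wrist')
for z in (.138,.144,.150):print(z,rim(p,(.4943,-.2993),.033,z,.015))
plan([.542,-.439,.16],135)
E
```

```text
0.138 [17.7127  0.4953 -0.2998]
0.144 [27.7314  0.4938 -0.2983]
0.15 [29.0955  0.4923 -0.2968]
shift [-2.7  -1.33  1.32] turn z -0.01 cur yaw 134.9 tilt 0.15 tcp [ 0.4937 -0.2965  0.2266] rows>= 3.3 j [ 0.11  0.6   0.62  1.74 -0.42  0.94  1.68] F [ 0.1 -0.2  0.2] t 29.0
```

Request:
move_arm(steps="82 -2.7 -1.33 0 0 0 0; 82 -2.7 -1.33 0 0 0 0; 82 -2.7 -1.33 0 0 0 0; 82 -2.7 -1.33 0.5 0 0 0; 82 -2.7 -1.33 1.2 0 0 0; 82 -2.7 -1.33 1.6 0 0 0; 82 -2.7 -1.33 1.6 0 0 0; 82 -2.7 -1.33 1.6 0 0 0")

```text
t: 29.8
eef_pos: [0.542, -0.4398, 0.147]
orientation: [-0.001, 0.384, 0.924, 0.0]
force: [-0.4, -0.5, 0.1]
opening: 0.0815
grip_force: 0.0
```

```bash
python3 - <<'E'
from fit import *
p=shot('wrist');b=rim(p,(.542,-.439),.033,.085,.012);print(b)
plan([*b[1:],.057],135)
E
```

```text
[28.0595  0.5415 -0.44  ]
shift [ 0.02 -0.01  1.82] turn z -0.02 cur yaw 134.9 tilt 0.04 tcp [ 0.5426 -0.4404  0.1482] rows>= 1.8 j [ 0.36  0.85  0.55  1.45 -0.49  0.98  1.81] F [ 0.7 -0.4  0.2] t 29.9
```

Request:
move_arm(steps="82 0.02 -0.01 0.7 0 0 0; 82 0.02 -0.01 1.3 0 0 0; 82 0.02 -0.01 1.82 0 0 0; 82 0.02 -0.01 1.82 0 0 0; 82 0.02 -0.01 1.82 0 0 0; 50 0.02 -0.01 1.82 0 0 0; 50 0.02 -0.01 1.82 0 0 0; 50 0.02 -0.01 1.82 0 0 0; 50 0.02 -0.01 1.82 0 0 0; 50 0.02 -0.01 1 0 0 0; 50 0.02 -0.01 0 0 0 0; 50 0.02 -0.01 -1 0 0 0")

```text
t: 31.05
eef_pos: [0.5414, -0.4397, 0.2008]
orientation: [0.001, 0.384, 0.924, -0.0]
force: [0.9, -0.5, -0.9]
opening: 0.0631
grip_force: 65.7
```

Request:
move_arm(steps="50 0 0 -1 0 0 0; 50 0 0 -1.1 0 0 0; 50 0 0 -1.1 0 0 0; 50 1.35 0.7 -1.1 0 0 0; 50 2.66 1.35 -1.1 0 0 0; 50 2.66 1.35 -1.1 0 0 0; 50 2.66 1.35 -1.1 0 0 0; 50 2.66 1.35 -1.1 0 0 0; 50 2.66 1.35 -1.1 0 0 0; 50 2.66 1.35 -1.1 0 0 0")

```text
t: 32.05
eef_pos: [0.4953, -0.2993, 0.2525]
orientation: [0.0, 0.384, 0.923, -0.001]
force: [-0.1, 0.1, -0.0]
opening: 0.0628
grip_force: 65.8
```

```bash
python3 - <<'E'
from h import *
p=shot('wrist');plan([.4935,-.2985,.1465],135)
E
```

```text
shift [ 0.04 -0.01  2.12] turn z -0.03 cur yaw 134.8 tilt 0.06 tcp [ 0.4952 -0.2992  0.2525] rows>= 2.1 j [ 0.1   0.57  0.64  1.71 -0.39  0.99  1.66] F [-0.4 -0.4 -1.3] t 32.1
```

Request:
move_arm(steps="50 0.04 -0.01 0.5 0 0 0; 50 0.04 -0.01 1 0 0 0; 50 0.04 -0.01 1.5 0 0 0; 50 0.04 -0.01 1.95 0 0 0; 50 0.04 -0.01 2.12 0 0 0; 50 0.04 -0.01 2.12 0 0 0; 50 0.04 -0.01 2.12 0 0 0")

```text
t: 32.8
eef_pos: [0.4938, -0.2985, 0.1474]
orientation: [0.001, 0.384, 0.923, -0.001]
force: [-0.2, -0.8, 1.9]
opening: 0.0625
grip_force: 66.0
```

Request:
move_arm(steps="82 0 0 0 0 0 0; 82 0 0 0 0 0 0; 82 0 0 0 0 0 0; 82 0 0 -0.4 0 0 0; 82 0 0 -1.2 0 0 0; 82 0 0 -2.2 0 0 0; 82 0 0 -2.2 0 0 0; 82 0 0 -2.2 0 0 0; 82 0 0 -2.2 0 0 0")

```text
t: 33.7
eef_pos: [0.4931, -0.2958, 0.2558]
orientation: [-0.001, 0.383, 0.924, 0.0]
force: [0.3, 0.9, -0.9]
opening: 0.0821
grip_force: 0.0
```

```bash
python3 - <<'E'
from fit import *
p=shot('wrist')
for z in (.166,.172,.178):print(z,rim(p,(.4943,-.2993),.033,z,.015))
plan([.632,-.295,.16],135)
E
```

```text
0.166 [19.8406  0.4938 -0.2983]
0.172 [27.8655  0.4938 -0.2968]
0.178 [29.8112  0.4918 -0.2963]
shift [-1.96  1.98  1.9 ] turn z -0.01 cur yaw 134.9 tilt 0.16 tcp [ 0.493  -0.2957  0.2554] rows>= 3.4 j [ 0.09  0.57  0.64  1.71 -0.39  1.    1.66] F [ 0.8  0.4 -0.3] t 33.8
```

Request:
move_arm(steps="82 -1.96 1.98 0 0 0 0; 82 -1.96 1.98 0 0 0 0; 82 -1.96 1.98 0 0 0 0; 82 -1.96 1.98 0.6 0 0 0; 82 -1.96 1.98 1.4 0 0 0; 82 -1.96 1.98 2.1 0 0 0; 82 -1.96 1.98 2.1 0 0 0; 82 -1.96 1.98 2.1 0 0 0; 82 -1.96 1.98 2.1 0 0 0")

```text
t: 34.65
eef_pos: [0.6338, -0.2972, 0.1537]
orientation: [0.001, 0.384, 0.924, -0.0]
force: [0.4, -0.3, 1.1]
opening: 0.0821
grip_force: 0.0
```

```bash
python3 - <<'E'
from fit import *
p=shot('wrist');b=rim(p,(.632,-.295),.033,.085,.012);print(b)
plan([*b[1:],.057],135)
E
```

```text
[28.3583  0.6315 -0.2945]
shift [0.08 0.   1.94] turn z -0.02 cur yaw 134.9 tilt 0.21 tcp [ 0.6339 -0.2972  0.1541] rows>= 1.9 j [ 0.1   0.85  0.57  1.45 -0.5   0.99  1.58] F [-0.6  0.5  0.7] t 34.7
```

Request:
move_arm(steps="82 0.08 0 0.7 0 0 0; 82 0.08 0 1.3 0 0 0; 82 0.08 0 1.94 0 0 0; 82 0.08 0 1.94 0 0 0; 82 0.08 0 1.94 0 0 0; 50 0.08 0 1.94 0 0 0; 50 0.08 0 1.94 0 0 0; 50 0.08 0 1.94 0 0 0; 50 0.08 0 1.94 0 0 0; 50 0.08 0 1 0 0 0; 50 0.08 0 0 0 0 0; 50 0.08 0 -1 0 0 0")

```text
t: 35.9
eef_pos: [0.6302, -0.2937, 0.2052]
orientation: [0.001, 0.384, 0.923, -0.0]
force: [1.2, -0.1, 0.3]
opening: 0.0628
grip_force: 65.7
```

Request:
move_arm(steps="50 0 0 -0.8 0 0 0; 50 0 0 -1.6 0 0 0; 50 0 0 -1.6 0 0 0; 50 0 0 -1.6 0 0 0; 50 0.9 -1 -1.6 0 0 0; 50 1.9 -2 -1.6 0 0 0; 50 1.9 -2 -1.6 0 0 0; 50 1.9 -2 -1.6 0 0 0; 50 1.9 -2 -1.6 0 0 0; 50 1.9 -2 -1.6 0 0 0; 50 1.9 -2 -1.6 0 0 0")

```text
t: 37.0
eef_pos: [0.4934, -0.2962, 0.2813]
orientation: [-0.0, 0.383, 0.924, -0.0]
force: [0.2, 0.1, -1.0]
opening: 0.0628
grip_force: 65.8
```

```bash
python3 - <<'E'
from h import *
p=shot('wrist');plan([.4935,-.298,.1745],135)
E
```

```text
shift [-0.03 -0.02  2.13] turn z 0.0 cur yaw 135.0 tilt 0.03 tcp [ 0.4932 -0.2963  0.2812] rows>= 2.1 j [ 0.08  0.54  0.66  1.68 -0.37  1.05  1.64] F [-0.4  0.1 -2.1] t 37.0
```

Request:
move_arm(steps="50 -0.02 -0.02 0.5 0 0 0; 50 -0.02 -0.02 1 0 0 0; 50 -0.02 -0.02 1.5 0 0 0; 50 -0.02 -0.02 1.95 0 0 0; 50 -0.02 -0.02 2.14 0 0 0; 50 -0.02 -0.02 2.14 0 0 0; 50 -0.02 -0.02 2.14 0 0 0")

```text
t: 37.75
eef_pos: [0.4927, -0.2983, 0.175]
orientation: [0.0, 0.383, 0.924, -0.0]
force: [0.0, -0.0, -1.3]
opening: 0.0627
grip_force: 65.8
```

Request:
move_arm(steps="82 0 0 0 0 0 0; 82 0 0 0 0 0 0; 82 0 0 0 0 0 0; 82 0 0 -0.4 0 0 0; 82 0 0 -1.2 0 0 0; 82 0 0 -2.2 0 0 0; 82 0 0 -3.2 0 0 0; 82 0 0 -4.2 0 0 0; 82 0 0 -5 0 0 0; 82 0 0 -5 0 0 0; 82 0 0 -5 0 0 0")

```text
t: 38.85
eef_pos: [0.4922, -0.2982, 0.4256]
orientation: [0.001, 0.383, 0.924, 0.0]
force: [0.7, -0.6, -1.2]
opening: 0.0819
grip_force: 0.0
```

```bash
python3 - <<'E'
from fit import *
p=shot('wrist')
for z in (.188,.194,.2,.206,.212):print(z,rim(p,(.4943,-.2993),.033,z,.015))
plan([.42,.19,.45],180)
q=shot('scene');save(q,'s2',(150,150,470,310),2.5)
E
```

```text
0.188 [24.6743  0.4938 -0.2998]
0.194 [25.4316  0.4923 -0.2998]
0.2 [27.0265  0.4923 -0.2983]
0.206 [26.909   0.4918 -0.2978]
0.212 [25.9887  0.4903 -0.2948]
shift [ 7.92  5.87 -0.51] turn z -7.51 cur yaw 134.9 tilt 0.06 tcp [ 0.4919 -0.2976  0.4242] rows>= 9.9 j [ 0.05  0.44  0.72  1.44 -0.29  1.38  1.56] F [-0.1  0.3 -1. ] t 38.9
```

View pics/s2.png

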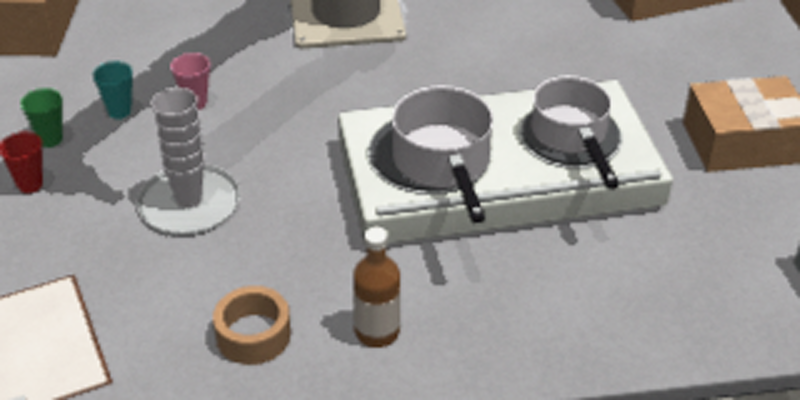

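The stack stands upright with even rim spacing (175,95 to 185,190). Next I recheck the pans, since one may have been knocked.

Request:
move_arm(steps="82 7.9 5.9 -0.5 0 0 -7.5; 82 7.9 5.9 -0.5 0 0 -7.5; 82 7.9 5.9 -0.5 0 0 -7.5; 82 7.9 5.9 -0.5 0 0 -7.5; 82 7.9 5.9 -0.5 0 0 -7.5; 82 7.9 5.9 -0.5 0 0 -7.5; 82 7.9 5.9 -0.5 0 0 -7.5; 82 7.9 5.9 -0.5 0 0 -7.5; 82 7.9 5.9 -0.5 0 0 -7.5; 82 7.9 5.9 -0.5 0 0 -7.5; 82 7.9 5.9 -0.5 0 0 -7.5; 82 7.9 5.9 -0.5 0 0 -7.5")

```text
t: 40.15
eef_pos: [0.4214, 0.1906, 0.4483]
orientation: [-0.001, -0.001, 1.0, -0.001]
force: [0.1, -0.3, -0.3]
opening: 0.0821
grip_force: 0.0
```

```bash
python3 -c "
from h import *
shot('wrist');shot('wrist')"; python3 pans.py w7; python3 -c "
from h import *
plan([.6,.1,.2],180)"
```

```text
hob [0.5014 0.1952] 3.18 res med 0.0011 [20, 20, 20]
 plates L [0.495  0.3101] R [0.5078 0.0804]
sauce rim [27.0446  0.5319  0.0933] off [0.0245 0.0145]
   end 0.66 [0.7499 0.1041] len 0.218 ang 2.8
milk rim [30.      0.4953  0.3045] off [-0.0005 -0.004 ]
   end 0.82 [0.6889 0.3257] len 0.195 ang 6.2
shift [-3.56 -1.75  4.99] turn z -0.04 cur yaw 179.8 tilt 0.04 tcp [0.4224 0.1886 0.4496] rows>= 6.4 j [-0.75  0.17  0.33  1.65 -0.05  1.34  1.15] F [ 0.1 -0.9 -0.9] t 40.4
```

View pics/w7.png

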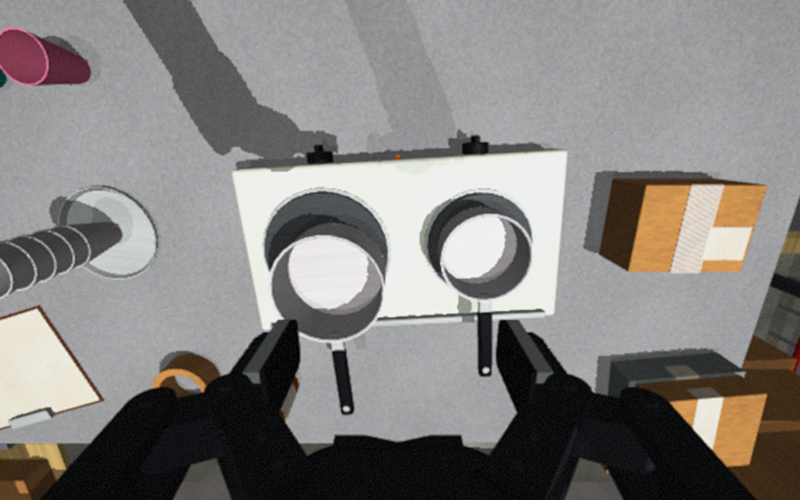

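The saucepan has been knocked: its rim now sits at about (327,288) against the plate centre at (327,235). The milk pan is unchanged. I'll refit the saucepan with a wider window and slide it back.

```bash
python3 - <<'E'
from fit import *
p=shot('wrist');b=rim(p,(.536,.094),.075,.161,.02);print(b)
m=rim(p,(.496,.306),.06,.143,.012);print('milk',m)
c=b[1:]
# handle direction by dark pixel centroids
f=p['frame'].mean(2);pts=[]
for r in np.linspace(.105,.2,12):
    u=proj(p,[c[0]+r,c[1]+r*.05,.1505]);row=f[int(round(u[1])),int(u[0])-14:int(u[0])+15];k=np.where(row<60)[0]
    if len(k)and len(k)<18: pts.append(ray(p,(k.mean()+int(u[0])-14,round(u[1])),.1505)[:2])
pts=np.array(pts);k=np.polyfit(pts[:,0],pts[:,1],1);print('handle ang',np.degrees(np.arctan(k[0])),'y at centre',np.polyval(k,c[0]),len(pts))
a=np.arctan(k[0]);g=np.array([c[0]+.165*np.cos(a),np.polyval(k,c[0]+.165*np.cos(a))]);print(g)
plan([*g,.22],np.degrees(a))
E
```

```text
[27.521   0.532   0.0935]
milk [30.      0.4965  0.305 ]
handle ang 4.675853678900601 y at centre 0.09442751781138459 12
[0.69645085 0.10787807]
shift [-5.49 -1.6   4.59] turn z -0.82 cur yaw 179.8 tilt 0.02 tcp [0.4224 0.1888 0.4497] rows>= 7.3 j [-0.75  0.17  0.33  1.65 -0.05  1.34  1.15] F [-0.5 -0.5 -0.3] t 40.5
```

Request:
move_arm(steps="55 -5.5 -1.6 4.6 0 0 -0.8; 55 -5.5 -1.6 4.6 0 0 -0.8; 55 -5.5 -1.6 4.6 0 0 -0.8; 55 -5.5 -1.6 4.6 0 0 -0.8; 55 -5.5 -1.6 4.6 0 0 -0.8; 55 -5.5 -1.6 4.6 0 0 -0.8; 55 -5.5 -1.6 4.6 0 0 -0.8; 55 -5.5 -1.6 4.6 0 0 -0.8; 55 -5.5 -1.6 4.6 0 0 -0.8; 55 -5.5 -1.6 4.6 0 0 -0.8; 55 -5.5 -1.6 4.6 0 0 -0.8")

```text
t: 41.55
eef_pos: [0.6969, 0.1105, 0.2219]
orientation: [0.001, -0.042, 0.999, 0.001]
force: [-0.3, 0.1, 0.4]
opening: 0.0551
grip_force: 0.0
```

```bash
python3 - <<'E'
from fit import *
p=shot('wrist')
print([(round(d['score'],2),ray(p,d['at'],.143).round(4)) for d in ctrl.landmark_of(p,'saucepan_end')[:1]])
f=p['frame'].mean(2);pts=[]
for x in np.linspace(.64,.715,12):
    u=proj(p,[x,.0935+(x-.532)*.08,.1505]);row=f[int(round(u[1])),int(u[0])-24:int(u[0])+25];k=np.where(row<60)[0]
    if len(k): pts.append(ray(p,(k.mean()+int(u[0])-24,round(u[1])),.1505)[:2])
pts=np.array(pts);k=np.polyfit(pts[:,0],pts[:,1],1);print(np.degrees(np.arctan(k[0])),'y@.532',np.polyval(k,.532),'y@.6964',np.polyval(k,.6964),pts.round(3)[[0,-1]])
plan([.6964,np.polyval(k,.6964),.124],np.degrees(np.arctan(k[0])))
E
```

```text
[(0.95, array([0.7411, 0.108 , 0.143 ]))]
4.264881215644547 y@.532 0.09424114275265424 y@.6964 0.10650110873224028 [[0.64  0.102]
 [0.715 0.108]]
shift [ 0.02 -0.08  1.96] turn z 0.09 cur yaw -175.2 tilt 0.15 tcp [0.6969 0.1106 0.2219] rows>= 2.0 j [-0.36  0.74  0.31  1.36 -0.24  1.08  1.64] F [ 0.3 -0.4 -0.5] t 41.6
```

Request:
move_arm(steps="55 0 -0.08 0.6 0 0 0.1; 55 0 -0.08 1.2 0 0 0.1; 55 0 -0.08 1.95 0 0 0.1; 55 0 -0.08 1.95 0 0 0.1; 55 0 -0.08 1.95 0 0 0.1; 0 0 -0.08 1.95 0 0 0.1; 0 0 -0.08 1.95 0 0 0.1; 0 0 -0.08 1.95 0 0 0.1; 0 0 -0.08 1.95 0 0 0.1; 0 0 -0.08 1.95 0 0 0.1; 0 0 -0.08 1.95 0 0 0.1")

```text
t: 42.75
eef_pos: [0.6991, 0.1059, 0.1241]
orientation: [0.002, -0.036, 0.999, 0.0]
force: [2.3, 0.1, 6.2]
opening: 0.0193
grip_force: 61.2
```

```bash
python3 - <<'E'
from h import *
s=ctrl.get_state();x,y,z=s['eef_pos'];a=np.radians(4.2);r=(x-.532)/np.cos(a);c0=[.532,y-r*np.sin(a)];print(c0,r,y)
arc(c0,[.5076,.0795],4.2,3.0,r,6,z)
E
```

```text
[0.532, np.float64(0.09364559358523675)] 0.16758045568940488 0.10591888403375573
tcp [0.6991 0.1059 0.1241] open 0.019338071383520634 F [2.3 0.1 6.2]
[ 0.08 -0.05 -0.  ] 0.03
[ 0.17 -0.11 -0.  ] 0.07
[ 0.25 -0.16 -0.  ] 0.1
[ 0.34 -0.21 -0.  ] 0.13
[ 0.42 -0.26 -0.  ] 0.17
[ 0.51 -0.32 -0.  ] 0.2
```

Request:
move_arm(steps="0 0.08 -0.05 0 0 0 0.03; 0 0.17 -0.11 0 0 0 0.07; 0 0.25 -0.16 0 0 0 0.1; 0 0.34 -0.21 0 0 0 0.13; 0 0.42 -0.26 0 0 0 0.17; 0 0.51 -0.32 0 0 0 0.2; 0 0.51 -0.32 0 0 0 0.2; 0 0.51 -0.32 0 0 0 0.2")

```text
t: 43.55
eef_pos: [0.6759, 0.0886, 0.1246]
orientation: [0.003, -0.025, 1.0, 0.001]
force: [2.6, 1.1, 6.2]
opening: 0.019
grip_force: 61.3
```

Request:
move_arm(steps="55 0 0 0 0 0 0; 55 0 0 0 0 0 0; 55 0 0 0 0 0 0; 55 0 0 0 0 0 0; 55 0 0 -0.5 0 0 0; 55 0 0 -1.2 0 0 0; 55 0 0 -2.2 0 0 0; 55 0 0 -2.2 0 0 0; 55 0 0 -2.2 0 0 0")

```text
t: 44.45
eef_pos: [0.6738, 0.0877, 0.2337]
orientation: [0.001, -0.025, 1.0, 0.0]
force: [0.0, 0.1, -0.8]
opening: 0.055
grip_force: 0.0
```

```bash
python3 -c "
from h import *
plan([.42,.19,.45],180)"
```

```text
shift [ 4.95  2.3  -4.34] turn z 0.48 cur yaw -177.1 tilt 0.16 tcp [0.6738 0.0877 0.2337] rows>= 7.0 j [-0.35  0.69  0.33  1.43 -0.24  1.06  1.64] F [ 0.   0.1 -0.8] t 44.5
```

Request:
move_arm(steps="85 4.95 2.3 -4.3 0 0 0.5; 85 4.95 2.3 -4.3 0 0 0.5; 85 4.95 2.3 -4.3 0 0 0.5; 85 4.95 2.3 -4.3 0 0 0.5; 85 4.95 2.3 -4.3 0 0 0.5; 85 4.95 2.3 -4.3 0 0 0.5; 85 4.95 2.3 -4.3 0 0 0.5; 85 4.95 2.3 -4.3 0 0 0.5; 85 4.95 2.3 -4.3 0 0 0.5; 85 4.95 2.3 -4.3 0 0 0.5; 85 4.95 2.3 -4.3 0 0 0.5; 85 4.95 2.3 -4.3 0 0 0.5")

```text
t: 45.65
eef_pos: [0.4205, 0.1894, 0.4461]
orientation: [-0.001, 0.002, 1.0, -0.001]
force: [0.7, 0.1, 0.6]
opening: 0.0854
grip_force: 0.0
```

```bash
python3 pans.py w8; python3 - <<'E'
from h import *
p=shot('wrist');f=p['frame'].mean(2)
for nm,c,zt,r0,r1 in (('s',(.5075,.079),.1505,.105,.195),('m',(.496,.3055),.1365,.09,.18)):
    pts=[]
    for r in np.linspace(r0,r1,12):
        u=proj(p,[c[0]+r,c[1]+r*.053,zt]);row=f[int(round(u[1])),int(u[0])-14:int(u[0])+15];k=np.where(row<60)[0]
        if len(k)and len(k)<18: pts.append(ray(p,(k.mean()+int(u[0])-14,round(u[1])),zt)[:2])
    pts=np.array(pts);k=np.polyfit(pts[:,0],pts[:,1],1);print(nm,'ang',np.degrees(np.arctan(k[0])).round(2),'y at centre',np.polyval(k,c[0]).round(4))
E
```

```text
hob [0.5014 0.1946] 3.19 res med 0.0017 [20, 20, 20]
 plates L [0.495  0.3094] R [0.5079 0.0798]
sauce rim [29.6594  0.5089  0.0798] off [0.0015 0.001 ]
   end 0.58 [0.7173 0.0902] len 0.209 ang 2.9
milk rim [30.      0.4953  0.3045] off [-0.0005 -0.004 ]
   end 0.56 [0.6847 0.3159] len 0.19 ang 3.5
s ang 3.49 y at centre 0.0797
m ang 3.98 y at centre 0.3028
```

View pics/w8.png

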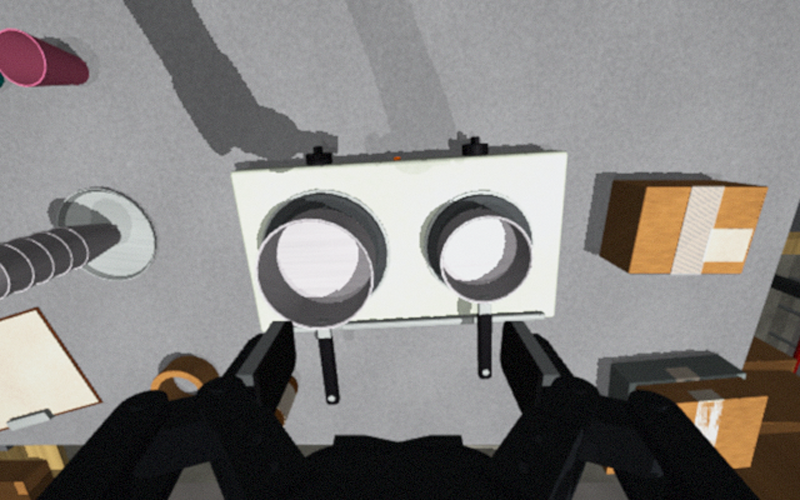

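Both pans are centred, the saucepan within 2 mm and the milk pan within 5 mm. Both handles are within 1° of straight back, and the stack stands in the tray. I'll hand in the job.

```bash
python3 -c "
from h import *
print(ctrl.finish_job())"
```

```text
the job is handed in; nothing more can be done
None
```

I handed in the job: both pans stand on their plates with handles straight to the back (saucepan within 2 mm of centre, milk pan about 5 mm), and all five plain tumblers are nested in one upright stack in the tray. The saucepan was knocked about 3 cm while I was stacking, so I slid it back after the tumblers were done.

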